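Slide the bearing cases gently home in their rows

TASK

Slide the two clear bearing cases along the counter into the oak rows that match their widths, lengthwise, each gently pushed in until you feel the red rubber stop at the back of its row give by about 5 millimetres, then leave them there. The thin cases crack if you squeeze or press them hard, so push them along without gripping, lifting or tipping them, and leave everything else where it is.

Things in the scene. Friction and masses are not known exactly. Their poses are not given: they have to be found in the camera images.
- small_case: The small bearing case: loose flat clear plastic box, 60 long (its x) x 42 wide (y) x 26 mm high, about 90 g, a grey 26 mm bearing inside. Lies flat in front of the rows, left or right of them, somewhat turned. Origin: centre of its underside, z up. Cracks when the gripper presses it with over 12 N, so even the lightest grip is too hard: slide it by pushing.
- small_row: The small row: fixed oak channel, open above and at the robot's end, floored by the counter. Walls 12 mm thick, 22 high, 48 mm apart; over the first 20 mm the mouth flares by 9 mm a side; outside 72 wide (flares up to 8 mm more a side), 194 long. Origin: on the counter, middle of the mouth; x into the row, z up. The rows lie side by side in either order, turned up to 6 degrees.
- small_stop (a joint): Travel (m) of this row's stop: red rubber pad 32 mm wide, 4 to 22 mm up, in mid-row before a 20 mm high steel block. 0 untouched, grows as pushed along the row's x, hard end 0.016. A brake holds it: yields at about 3 N, 4.5 N at 9 mm, stays where left. The untouched face sits 68 to 100 mm inside the mouth, set anew each time, not reported: feel or see it.
- large_case: The large bearing case: loose flat clear plastic box, 60 long (its x) x 56 wide (y) x 26 mm high, about 90 g, a grey 40 mm bearing inside. Lies flat in front of the rows, left or right of them, somewhat turned. Origin: centre of its underside, z up. Cracks when the gripper presses it with over 12 N, so even the lightest grip is too hard: slide it by pushing.
- large_row: The large row: fixed oak channel, open above and at the robot's end, floored by the counter. Walls 12 mm thick, 22 high, 62 mm apart; over the first 20 mm the mouth flares by 9 mm a side; outside 86 wide (flares up to 8 mm more a side), 194 long. Origin: on the counter, middle of the mouth; x into the row, z up. The rows lie side by side in either order, turned up to 6 degrees.
- large_stop (a joint): Travel (m) of this row's stop: red rubber pad 32 mm wide, 4 to 22 mm up, in mid-row before a 20 mm high steel block. 0 untouched, grows as pushed along the row's x, hard end 0.016. A brake holds it: yields at about 3 N, 4.5 N at 9 mm, stays where left. The untouched face sits 68 to 100 mm inside the mouth, set anew each time, not reported: feel or see it.
- truck: Bystander: a purple aluminium skateboard truck, 200 long (its x, the axle) x 80 x 67 mm high, standing on its base plate beside the rows. Origin: centre of its underside.
- mallet: Bystander: a mallet with red head (90 x 56 mm) and pale wooden handle, about 270 mm long along its x (head at +x), lying far to the right. Origin: under the handle, about 100 mm from the head.
- driver: Bystander: a steel deck bolt driver with black handle, about 200 mm long along its x, lying far to the left. Origin: underside, mid-length.
- wheel_a: Bystander: a cream skate wheel lying flat, 52 mm across, 32 mm high, beside the rows. Origin: centre of its underside.
- wheel_b: Bystander: a second cream skate wheel, same size, lying flat left of the rows. Origin: centre of its underside.
- wax_jar: Bystander: a yellow jar with black cap, 60 mm across, 60 mm high, to the left near the robot. Origin: centre of its underside.
There are look-alikes about, which are no part of the job. What is shaped like the large_case but green or purple is not meant. What is shaped like the large_row but yellow is not meant.

How it is judged:
By the outcome, as a careful person would: the job done as asked, in the order asked, and still so for the second after the job is handed in, with the robot touching nothing.
It also fails if it takes over 72 s, if anything falls off the work surface, if the arm or the gripper's body presses on something with over 40 N, if the wrist force passes 120 N, or if a joint passes its speed limit or range.

ROBOT

A 7-joint arm with a two-finger parallel gripper is mounted at the origin on the work surface. World frame = base frame: x ahead of the robot, y to its left, z up, the work surface at z = 0. Lengths are in mm, angles in rad, forces in N, time in s.
With the tool pointing down it reaches from about 425 to 1025 mm from the base axis. Payload 9.4 kg.
Tool frame: the origin (TCP) lies at the very end of the fingers, on their centre line; the grasp point (between the pads) lies 19 mm behind it (robot.tcp_to_grasp is the distance from the TCP to the grasp point, in mm); z points along the fingers, y is the line along which they close (so a half turn about z gives the same grasp; the last joint's range is limited). The gripper opens to 85 mm and grips with 20 to 120 N. Pads are 22 mm wide; open, the fingers measure 114 mm over their backs; the gripper's body (76 mm by 85 mm) begins 54 mm behind the grasp point. The pads swing forward as they close: fully open they stand 13 mm farther back than shut.
Start: joints at [1.213, 0.599, -0.003, 1.599, 0.002, 0.943, -0.08], TCP at [200.904, -696.607, 203.875] pointing down, gripper open.
Joint ranges: [-2.57, 2.57], [-0.35, 1.97], [-1.29, 1.29], [0.11, 2.56], [-1.05, 4.19], [0.11, 1.86], [-2.63, 2.63]. Speed limits (rad/s): [2.22, 2.22, 3.01, 3.01, 3.14, 3.14, 3.14].

INTERFACE

Orientations are given as a unit quaternion [w, x, y, z].
In Python, from station import monitor, viewer, ticket, finder, robot gives the robot as it stands.
- The arm moves only by the tool move_arm, never from a script. Its argument "series" is a list of rows, each an object with "travel": the shift along the world's x, y, z each as a share of 0.15 m, from -1 to 1, a list of three; "rot": the turn, a rotation vector about the world's x, y, z each as a share of 2 rad, from -1 to 1, a list of three; "grip": the finger opening in mm, from 0 to 85.4. A call has 1 to 20 rows; each row is the pose to reach, as a shift and turn from the pose commanded when the call began; what a row does not reach only later rows make up. A row lasts 1/10 s, in which the tool goes at most 50 mm and 8.59 degrees, less where a joint would pass 70% of its speed; a pose out of reach is approached as far as the arm can. A call with a number of a shift or a turn outside -1 to 1 is refused whole. A call with a gripper value outside its range is refused whole. The fingers move at their own pace and stop on an object; "grip_force" is the grip in N (left out, the last holds). Time passes only in rows, so rows that repeat a pose let the fingers close. It gives the time, the measured TCP pose, the force, the opening and the grip force at its end, in the units of the state.
- monitor.sense(): the state, without advancing time (a new reading comes with each control period).
- viewer.camera(name): name is "scene" or "top" or "wrist"; returns (picture, depth): 400x640x3 uint8, red, green, blue; 400x640 float32, mm along the optical axis (not along the pixel's ray), 0 where there is no reading.
- viewer.calibration(name): a dict with "mtx" (3x3 intrinsics, pixels), "view" (4x4, takes a point from world to camera coordinates). Camera axes: x right, y up, looking along -z (the intrinsics and any distortion apply to the point x, -y, -z); pixel columns grow to the right and rows downward; lengths in mm; the calibration is good to about 2 mm. The wrist camera is an equidistant fisheye: a pixel r from the principal point sees the ray r / f radians off the axis. A picture is of the moment at which its call begins: read the wrist's pose just before it. calibration takes no time and is no camera call; for the wrist camera it gives the pose at the moment of the call.
- ticket.close_job(): hands the job in; it is judged then, once.
Trained networks look in the newest picture that a camera, given by its name, has taken for a name from the list of things; names that differ only in an ending like _2 or _b are one class to them, and where a whole thing is asked for, a point or a joint stands for the part that bears it (a point fixed in the world has none). Each returns a list of dicts, best first, with "score" (0 to 1); they miss things now and then, are a little off and sometimes report something else, mostly with a low value. They report only what shows in the picture. A call takes as long as a camera call. They do not tell look-alikes from the thing itself.
- finder.look_for(target, camera): "bbox" ([centre column, centre row, width, height] in pixels, round what is visible of it).
- finder.masks_of(target, camera): "pixels" (400x640 bool, what is visible of it) and "bbox" ([centre column, centre row, width, height] in pixels, round what is visible of it).
- finder.place_of(target, camera): "position" ([row, column] in pixels: a listed point, or the origin of a listed thing).
The state is a dict: "time": time; "qpos": joint angles; "qd": joint speeds; "joint_torque": joint torques, N m; "tool_pos": TCP position; "tcp_rot": TCP orientation; "wrist_force": force on the tool from outside, world axes, zero at the start; "moment": the same for the moment, N m; "grip_width": finger opening in mm; "grasp_force": force on a finger pad.
Only numpy, scipy, OpenCV 4.12 (cv2) and the standard library are available. Lean on these libraries where they do the work, as an engineer would, in place of code of your own. Each camera call takes 0.05 s, during which the arm holds its last target. There are 200 camera calls.

## Working session

There is one attempt and no reset: what is moved stays moved. The work goes in short steps, Python scripts to look and compute and a tool call to move; the robot and the scene stay as the last step left them, time stands still between calls to the robot, and variables do not carry over. Pictures are saved under pics/ and viewed, at most 10 in all, crops included, and the job is handed in when it is done.

Besides the shell and the picture viewer there is one more tool, called after "Emit:" in YAML: its name, and indented under it one key for each argument. move_arm: Moves the arm, as the interface text tells. Its arguments: {"type":"object","properties":{"series":{"type":"array","items":{"type":"object","properties":{"travel":{"type":"array","items":{"type":"number"}},"rot":{"type":"array","items":{"type":"number"}},"grip":{"type":"number"}}}},"grip_force":{"type":"number"}},"required":["series"]}

```bash
mkdir -p pics; python3 - <<'E'
from station import monitor, viewer, finder
import cv2,numpy as np
s=monitor.sense(); print(s)
for n in ['top','scene']:
    p,d=viewer.camera(n); cv2.imwrite(f'pics/{n}0.png',p[:,:,::-1]); np.savez(f'{n}0.npz',p=p,d=d)
    c=viewer.calibration(n); print(n,c)
    for t in ['small_case','large_case','small_row','large_row','small_stop','large_stop']:
        print(n,t,[(round(r['score'],2),np.round(r['bbox']).tolist()) for r in finder.look_for(t,n)])
print(monitor.sense()['time'])
E
```

```text
{'time': 0.0, 'qpos': array([ 1.21330543,  0.60014099, -0.00253724,  1.60014369,  0.00181848,
        0.94289942, -0.07977909]), 'qd': array([-0.00034689, -0.00056768,  0.0005754 , -0.00056642,  0.00057246,
       -0.00073811, -0.00139797]), 'joint_torque': array([ 5.67964089e-04, -7.76443005e+01,  1.56533159e+00, -2.58006871e+01,
        1.23579340e-02,  9.07679176e-03,  9.14609188e-06]), 'tool_pos': array([ 200.7344449 , -696.11184446,  203.00069246]), 'tcp_rot': array([-7.71368850e-04,  9.90154451e-01,  1.39976897e-01, -1.91626379e-04]), 'wrist_force': array([-0.7226069 , -0.20422052, -1.07618479]), 'moment': array([ 0.00669443,  0.01969497, -0.00840952]), 'grasp_force': 0.0, 'grip_width': 85.23380134677443}
top {'mtx': array([[464.69403208,   0.        , 316.09410766],
       [  0.        , 464.69403208, 202.00863206],
       [  0.        ,   0.        ,   1.        ]]), 'view': array([[-9.98307417e-03, -9.99949586e-01,  1.07897825e-03,
         1.44333316e+01],
       [ 9.94035241e-01, -9.80682600e-03,  1.08617520e-01,
        -4.77312372e+02],
       [-1.08601463e-01,  2.156879
[... 876 characters left out ...]
866619e+02],
       [-5.07314642e-01,  3.75666396e-01,  7.75568573e-01,
         1.77906294e+02],
       [ 6.08995471e-01, -4.80474038e-01,  6.31085743e-01,
        -1.93935568e+03],
       [ 0.00000000e+00,  0.00000000e+00,  0.00000000e+00,
         1.00000000e+00]])}
scene small_case [(0.54, [383.0, 200.0, 16.0, 13.0])]
scene large_case [(0.87, [276.0, 252.0, 21.0, 19.0]), (0.82, [293.0, 209.0, 18.0, 22.0])]
scene small_row [(0.59, [358.0, 276.0, 63.0, 54.0])]
scene large_row [(0.88, [396.0, 249.0, 67.0, 52.0]), (0.62, [201.0, 225.0, 54.0, 49.0]), (0.57, [352.0, 164.0, 46.0, 35.0])]
scene small_stop [(0.37, [351.0, 271.0, 12.0, 9.0])]
scene large_stop [(0.46, [397.0, 248.0, 6.0, 6.0])]
0.7
```

```bash
python3 - <<'E'
import cv2
p=cv2.imread('pics/top0.png')
cv2.imwrite('pics/top0c.png',cv2.resize(p[80:320,170:490],None,fx=2.5,fy=2.5,interpolation=cv2.INTER_CUBIC))
E
```

```text
(no output)
```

View pics/top0c.png

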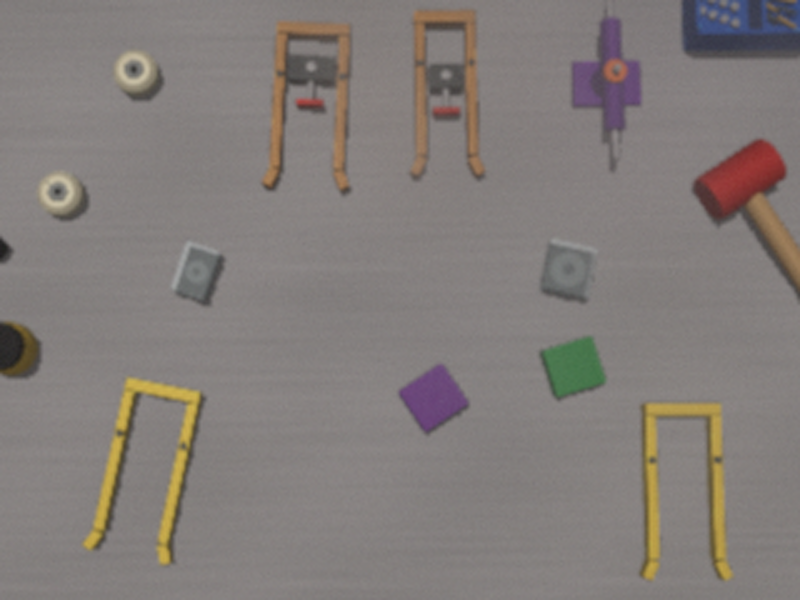

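The top view, full-image pixels, shows the oak large row at about (294,120) and the small row at (349,116). The small case is at (249,189) left of them, and the large case at (397,188) right of them. The purple and green boxes and the yellow rows are look-alikes. Next I compute poses.

```bash
cat > h.py <<'E'
import numpy as np,cv2
from station import monitor, viewer, finder
def world(n,px,d=None,z=None,c=None):
    """px Nx2 (col,row); by depth d (N) or on plane z"""
    c=c or viewer.calibration(n); K,V=c['mtx'],c['view']; R,t=V[:3,:3],V[:3,3]
    px=np.atleast_2d(px).astype(float)
    if n=='wrist':
        u=(px-[K[0,2],K[1,2]])/[K[0,0],K[1,1]]; r=np.linalg.norm(u,axis=1)+1e-9
        ray=np.c_[u*(np.sin(r)/r)[:,None],np.cos(r)]
    else:
        ray=np.c_[(px-[K[0,2],K[1,2]])/[K[0,0],K[1,1]],np.ones(len(px))]
    ray=ray*[1,-1,-1]
    if d is not None: return (ray/abs(ray[:,2:])*np.asarray(d)[:,None]-t)@R
    o=-t@R; w=ray@R
    return o+w*((z-o[2])/w[:,2])[:,None]
def rect(pts):
    (cx,cy),(a,b),ang=cv2.minAreaRect(pts.astype(np.float32)); return [round(v,1) for v in (cx,cy,a,b,ang)]
E
python3 - <<'E'
from h import *
for n in ['top','scene']:
    p,d=viewer.camera(n); np.savez(f'{n}1.npz',p=p,d=d)
    for t in ['small_case','large_case','small_row','large_row']:
        for r in finder.masks_of(t,n):
            m=r['pixels']; v,u=np.nonzero(m&(d>0)); w=world(n,np.c_[u,v],d[v,u])
            h=w[:,2]; top=w[(h>np.percentile(h,90)-8)]
            print(n,t,round(r['score'],2),len(u),'z%',np.percentile(h,[10,50,90]).round(1),'rgb',p[v,u].mean(0).astype(int),'rect',rect(top[:,:2]),'mean',top.mean(0).round(1))
    for t in ['small_stop','large_stop','small_row','large_row','small_case','large_case']:
        print(n,t,[(round(r['score'],2),np.round(world(n,r['position'][::-1],z=13 if 'stop' in t else 0)[0],0).tolist()) for r in finder.place_of(t,n)][:3])
E
```

```text
top small_case 0.55 1364 z% [21.6 35.5 54.9] rgb [129  83  68] rect [618.1, -422.4, 45.2, 93.5, 32.1] mean [ 617.7 -420.8   53.1]
top small_case 0.54 337 z% [19.7 24.8 29.1] rgb [112 114 114] rect [519.0, 203.9, 42.1, 60.0, 71.5] mean [518.9 203.6  25.8]
top large_case 0.92 437 z% [20.9 24.7 28.7] rgb [ 74 115  78] rect [405.0, -226.1, 55.6, 60.8, 15.9] mean [ 404.9 -226.1   25.4]
top large_case 0.84 408 z% [21.5 25.3 28.6] rgb [105  72 118] rect [371.7, -66.7, 54.6, 59.4, 32.9] mean [371.6 -66.9  25.6]
top large_case 0.68 413 z% [21.1 25.2 28.9] rgb [113 115 114] rect [517.6, -224.6, 54.8, 60.4, 77.2] mean [ 516.7 -224.    25.7]
top small_row 0.78 581 z% [15.4 21.2 24.9] rgb [136 107  84] rect [726.0, -87.8, 75.6, 193.6, 89.7] mean [739.5 -88.9  21.9]
top large_row 0.72 754 z% [ 6.  40.3 52.2] rgb [106  84 107] rect [734.0, -277.6, 24.7, 185.7, 89.1] mean [ 738.9 -276.7   49.9]
top large_row 0.66 729 z% [14.9 20.5 24.2] rgb [164 142  69] rect [295.2, 260.5, 91.5, 192.4, 79.1] mean [308.6 257.4  21.2]
top large_row 0.32 830 z% [ 1.2 20.4 24.5] rgb [133 108  87] rect [725.9, -88.5, 83.8, 195.6, 88.3] mean [737.3 -87.2  21.7]Traceback (most recent call last):
  File "<stdin>", line 10, in <module>
ValueError: it knows: driver, large_case, large_row, mallet, small_case, small_row, truck, wax_jar, wheel
```

```bash
python3 - <<'E'
from h import *
f=np.load('top1.npz'); p,d=f['p'],f['d']
hsv=cv2.cvtColor(p,cv2.COLOR_RGB2HSV)
def pts(mask,box):
    v,u=np.nonzero(mask&(d>0)); k=(u>box[0])&(u<box[1])&(v>box[2])&(v<box[3]); u,v=u[k],v[k]
    return world('top',np.c_[u,v],d[v,u]),np.c_[u,v]
oak=(hsv[...,0]>4)&(hsv[...,0]<22)&(hsv[...,1]>75)
red=((hsv[...,0]<5)|(hsv[...,0]>174))&(hsv[...,1]>130)
for n,b in [('large',(270,314,85,162)),('small',(328,372,80,155))]:
    w,_=pts(oak,b); w=w[w[:,2]>14]
    x0,x1=w[:,0].min(),w[:,0].max(); c=np.median(w[:,1])
    out=[]
    for s in (-1,1):
        k=(w[:,0]>x0+28)&(w[:,0]<x1-20)&(np.sign(w[:,1]-c)==s)
        q=w[k]; a=np.polyfit(q[:,0],q[:,1],1); out.append(a); print(n,s,k.sum(),'slope deg',np.degrees(np.arctan(a[0])).round(2),'y at x0',np.polyval(a,x0).round(1),'z',np.median(q[:,2]).round(1), 'res',np.std(q[:,1]-np.polyval(a,q[:,0])).round(1))
    print(n,'x range',x0,x1,'centre y at x0',np.mean([np.polyval(a,x0) for a in out]).round(1),'at x0+100',np.mean([np.polyval(a,x0+100) for a in out]).round(1),'gap',np.diff([np.polyval(a,x0+90) for a in out]))
    w,uv=pts(red,b); wp=world('top',uv,z=20)
    print(n,'red',len(w),'xmin/max',wp[:,0].min().round(1),wp[:,0].max().round(1),'y',wp[:,1].min().round(1),wp[:,1].max().round(1),'z',np.median(w[:,2]) if len(w) else 0)
E
```

```text
large -1 182 slope deg -3.05 y at x0 41.3 z 21.6 res 3.2
large 1 201 slope deg -3.15 y at x0 115.3 z 21.7 res 3.4
large x range 613.7255604887146 814.7962315941503 centre y at x0 78.3 at x0+100 72.9 gap [73.87024112]
large red 17 xmin/max 716.3 719.5 y 63.0 86.3 z 20.649681618823315
small -1 171 slope deg 0.04 y at x0 -116.0 z 21.4 res 3.1
small 1 178 slope deg 0.63 y at x0 -57.4 z 21.4 res 3.2
small x range 630.89316555767 824.5017645866545 centre y at x0 -86.7 at x0+100 -86.1 gap [59.45216422]Traceback (most recent call last):
  File "<stdin>", line 18, in <module>
    return umr_minimum(a, axis, None, out, keepdims, initial, where)
ValueError: zero-size array to reduction operation minimum which has no identity
```

Emit:
move_arm:
  series:
    - {"travel":[0.3,0.4,0],"rot":[0,0,0.07],"grip":28}
    - {"travel":[0.5,0.7,0],"rot":[0,0,0.14],"grip":28}
    - {"travel":[0.68,0.93,0],"rot":[0,0,0.18],"grip":28}
    - {"travel":[0.68,0.93,0],"rot":[0,0,0.18],"grip":28}

```text
time: 1.35
tool_pos: [306.3, -553.0, 204.2]
tcp_rot: [-0.0, 0.948, 0.318, 0.001]
wrist_force: [0.8, -0.3, 0.2]
grip_width: 29.0
grasp_force: 0.0
```

Emit:
move_arm:
  series:
    - {"travel":[0.3,0.4,0],"rot":[0,0,0.07],"grip":28}
    - {"travel":[0.5,0.7,0],"rot":[0,0,0.14],"grip":28}
    - {"travel":[0.68,0.93,0],"rot":[0,0,0.18],"grip":28}
    - {"travel":[0.68,0.93,0],"rot":[0,0,0.18],"grip":28}

```text
time: 1.75
tool_pos: [408.0, -413.4, 204.3]
tcp_rot: [-0.0, 0.876, 0.483, 0.001]
wrist_force: [-0.0, 0.3, 0.5]
grip_width: 28.1
grasp_force: 0.0
```

Emit:
move_arm:
  series:
    - {"travel":[0.25,0.32,-0.1],"rot":[0,0,0.06],"grip":28}
    - {"travel":[0.45,0.6,-0.3],"rot":[0,0,0.12],"grip":28}
    - {"travel":[0.65,0.91,-0.5],"rot":[0,0,0.17],"grip":28}
    - {"travel":[0.65,0.91,-0.8],"rot":[0,0,0.17],"grip":28}
    - {"travel":[0.65,0.91,-0.8],"rot":[0,0,0.17],"grip":28}
    - {"travel":[0.65,0.91,-0.8],"rot":[0,0,0.17],"grip":28}

```text
time: 2.35
tool_pos: [502.2, -278.7, 81.6]
tcp_rot: [-0.002, 0.783, 0.623, -0.001]
wrist_force: [0.6, -0.3, -0.1]
grip_width: 28.0
grasp_force: 0.0
```

```bash
python3 - <<'E'
from h import *
s=monitor.sense(); print(s['tool_pos'],s['tcp_rot'],s['qpos'].round(2))
c=viewer.calibration('wrist'); p,d=viewer.camera('wrist'); cv2.imwrite('pics/w1.png',p[:,:,::-1]); np.savez('w1.npz',p=p,d=d)
for t in ['large_case','small_case','large_row','small_row']:
    for r in finder.masks_of(t,'wrist'):
        m=r['pixels']; v,u=np.nonzero(m&(d>0)); w=world('wrist',np.c_[u,v],d[v,u],c=c)
        h=w[:,2]; top=w[h>np.percentile(h,90)-8]
        print(t,round(r['score'],2),len(u),'z%',np.percentile(h,[10,50,90]).round(1),p[v,u].mean(0).astype(int),'rect',rect(top[:,:2]))
E
```

```text
[ 502.16533272 -278.67680777   81.58123927] [-2.01307323e-03  7.82546291e-01  6.22588884e-01 -5.75739218e-04] [ 0.59  0.6  -0.26  2.04  0.28  0.55 -0.1 ]
large_case 0.98 2823 z% [ 8.7 24.9 26.2] [ 85  45 104] rect [370.5, -65.3, 54.2, 62.4, 34.2]
large_case 0.94 5191 z% [18.3 25.2 26.1] [ 58 125  67] rect [405.1, -224.8, 57.0, 60.4, 15.4]
large_case 0.85 6113 z% [24.3 25.2 26.1] [150 152 153] rect [517.0, -223.1, 55.1, 60.4, 77.1]
large_row 0.62 3205 z% [ 5.4 20.4 21.9] [109  88  33] rect [313.3, -331.0, 308.2, 114.0, 8.8]
```

View pics/w1.png

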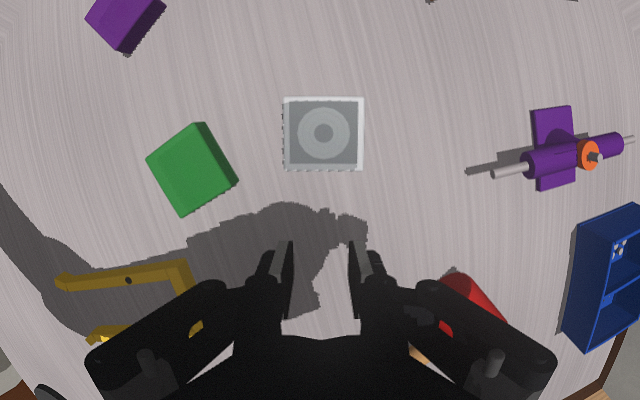

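The wrist view shows the large case at (323,133), squarely ahead of the fingers, with the green and purple look-alikes to the left. The measured pose is (517, -223.4) at -12.9°. I descend and work out the sideways push.

Emit:
move_arm:
  series:
    - {"travel":[0.01,0,-0.25],"grip":28}
    - {"travel":[0.01,0,-0.45],"grip":28}
    - {"travel":[0.01,0,-0.5],"grip":28}
    - {"travel":[0.01,0,-0.5],"grip":28}

```text
validation failed for argument at $.se...
```

```bash
cat > plan.py <<'E'
import numpy as np
def plan(c,h0,h1,side,yend,gap=18,turn=120,step=13,off=0):
    """c case xy, headings deg; side +1 pushes to +y. prints dx,dy (mm) and dyaw(rad share) of tool from its start, chunked <=150mm"""
    steps=[4]*4+[6]*0; c=np.array(c,float); s=0; h=h0
    tool=lambda c,h,g:(c+np.array([-np.sin(np.radians(h)),np.cos(np.radians(h))])*(-side*(39+g)))
    T=[(*tool(c,h,gap),h)]
    for g in [10,5,0]: T.append((*tool(c,h,g),h))
    v=5
    while side*(yend-c[1])>0.5:
        rem=side*(yend-c[1]); v=min(v+2,step,max(2,rem*0.3),max(rem,0.6)); s+=v
        h=h0+(h1-h0)*min(1,s/turn); c=c+side*v*np.array([-np.sin(np.radians(h)),np.cos(np.radians(h))]); T.append((*tool(c,h,0),h))
    T=np.array(T); i=0
    print('end case',c,'tool',T[-1])
    while i<len(T)-1:
        j=i+1; print('CALL')
        while j<len(T) and j-i<=20 and abs(T[j,1]-T[i,1])<150:
            d=T[j]-T[i]; print('{"travel": [%.3f, %.3f, 0], "rot": [0, 0, %.3f]},'%(d[0]/150,d[1]/150,np.radians(d[2])/2)); j+=1
        i=j-1
E
python3 -c "
from plan import *
plan((517,-223.4),-12.9,-3.1,1,82)"
```

```text
end case [542.77027501  81.997752  ] tool [540.6612013   43.05482185  -3.1       ]
CALL
{"travel": [0.012, 0.052, 0], "rot": [0, 0, 0.000]},
{"travel": [0.019, 0.084, 0], "rot": [0, 0, 0.000]},
{"travel": [0.027, 0.117, 0], "rot": [0, 0, 0.000]},
{"travel": [0.039, 0.162, 0], "rot": [0, 0, 0.005]},
{"travel": [0.055, 0.220, 0], "rot": [0, 0, 0.011]},
{"travel": [0.072, 0.291, 0], "rot": [0, 0, 0.019]},
{"travel": [0.091, 0.376, 0], "rot": [0, 0, 0.029]},
{"travel": [0.109, 0.461, 0], "rot": [0, 0, 0.038]},
{"travel": [0.125, 0.546, 0], "rot": [0, 0, 0.047]},
{"travel": [0.140, 0.632, 0], "rot": [0, 0, 0.056]},
{"travel": [0.153, 0.717, 0], "rot": [0, 0, 0.066]},
{"travel": [0.164, 0.803, 0], "rot": [0, 0, 0.075]},
{"travel": [0.174, 0.890, 0], "rot": [0, 0, 0.084]},
{"travel": [0.179, 0.976, 0], "rot": [0, 0, 0.086]},
CALL
{"travel": [0.005, 0.087, 0], "rot": [0, 0, 0.000]},
{"travel": [0.009, 0.173, 0], "rot": [0, 0, 0.000]},
{"travel": [0.014, 0.260, 0], "rot": [0, 0, 0.000]},
{"travel": [0.019, 0.346, 0], "rot": [0, 0, 0.000]},
{"travel": [0.023, 0.433, 0], "rot": [0, 0, 0.000]},
{"travel": [0.028, 0.519, 0], "rot": [0, 0, 0.000]},
{"travel": [0.033, 0.606, 0], "rot": [0, 0, 0.000]},
{"travel": [0.037, 0.692, 0], "rot": [0, 0, 0.000]},
{"travel": [0.042, 0.779, 0], "rot": [0, 0, 0.000]},
{"travel": [0.047, 0.865, 0], "rot": [0, 0, 0.000]},
{"travel": [0.052, 0.952, 0], "rot": [0, 0, 0.000]},
CALL
{"travel": [0.004, 0.066, 0], "rot": [0, 0, 0.000]},
{"travel": [0.006, 0.111, 0], "rot": [0, 0, 0.000]},
{"travel": [0.008, 0.144, 0], "rot": [0, 0, 0.000]},
{"travel": [0.009, 0.166, 0], "rot": [0, 0, 0.000]},
{"travel": [0.010, 0.182, 0], "rot": [0, 0, 0.000]},
{"travel": [0.011, 0.195, 0], "rot": [0, 0, 0.000]},
{"travel": [0.011, 0.208, 0], "rot": [0, 0, 0.000]},
{"travel": [0.012, 0.219, 0], "rot": [0, 0, 0.000]},
```

Emit:
move_arm:
  series:
    - {"travel":[0.01,0,-0.25],"rot":[0,0,0],"grip":28}
    - {"travel":[0.01,0,-0.45],"rot":[0,0,0],"grip":28}
    - {"travel":[0.01,0,-0.5],"rot":[0,0,0],"grip":28}
    - {"travel":[0.01,0,-0.5],"rot":[0,0,0],"grip":28}

```text
time: 3.0
tool_pos: [503.4, -281.6, 8.9]
tcp_rot: [-0.0, 0.784, 0.621, -0.0]
wrist_force: [-0.1, 0.1, 0.8]
grip_width: 28.2
grasp_force: 0.0
```

Emit:
move_arm:
  series:
    - {"travel":[0.012,0.05,0],"rot":[0,0,0],"grip":28}
    - {"travel":[0.02,0.085,0],"rot":[0,0,0],"grip":28}
    - {"travel":[0.027,0.117,0],"rot":[0,0,0],"grip":28}
    - {"travel":[0.037,0.155,0],"rot":[0,0,0],"grip":28}
    - {"travel":[0.055,0.22,0],"rot":[0,0,0.011],"grip":28}
    - {"travel":[0.072,0.29,0],"rot":[0,0,0.019],"grip":28}
    - {"travel":[0.091,0.376,0],"rot":[0,0,0.029],"grip":28}
    - {"travel":[0.109,0.461,0],"rot":[0,0,0.038],"grip":28}
    - {"travel":[0.125,0.546,0],"rot":[0,0,0.047],"grip":28}
    - {"travel":[0.14,0.632,0],"rot":[0,0,0.056],"grip":28}
    - {"travel":[0.153,0.717,0],"rot":[0,0,0.066],"grip":28}
    - {"travel":[0.164,0.803,0],"rot":[0,0,0.075],"grip":28}
    - {"travel":[0.174,0.89,0],"rot":[0,0,0.084],"grip":28}
    - {"travel":[0.179,0.976,0],"rot":[0,0,0.086],"grip":28}

```text
time: 4.4
tool_pos: [530.9, -133.6, 8.9]
tcp_rot: [0.0, 0.727, 0.687, 0.0]
wrist_force: [-0.1, -0.5, -0.3]
grip_width: 28.1
grasp_force: 0.0
```

```bash
cat >> h.py <<'E'
def case(t,n='wrist',near=None,size=56):
    c=viewer.calibration(n); p,d=viewer.camera(n)
    for r in finder.masks_of(t,n):
        m=r['pixels']; v,u=np.nonzero(m&(d>0)); w=world(n,np.c_[u,v],d[v,u],c=c)
        rgb=p[v,u].mean(0)
        if np.ptp(rgb)>25: continue
        h=w[:,2]; top=w[(h>18)&(h<34)]
        if len(top)>20: print(t,n,round(r['score'],2),len(u),'z',np.median(top[:,2]).round(1),'rect',rect(top[:,:2]))
    return p,d
E
python3 - <<'E'
from h import *
case('large_case','wrist'); case('large_case','top'); print(monitor.sense()['tool_pos'])
E
```

```text
large_case top 0.47 302 z 23.3 rect [576.0, 464.9, 103.5, 23.4, 47.5]
[ 530.73602779 -134.59365472    8.88710887]
```

Emit:
move_arm:
  series:
    - {"travel":[0.005,0.06,0],"rot":[0,0,0],"grip":28}
    - {"travel":[0.009,0.14,0],"rot":[0,0,0],"grip":28}
    - {"travel":[0.014,0.23,0],"rot":[0,0,0],"grip":28}
    - {"travel":[0.019,0.32,0],"rot":[0,0,0],"grip":28}
    - {"travel":[0.023,0.41,0],"rot":[0,0,0],"grip":28}
    - {"travel":[0.028,0.5,0],"rot":[0,0,0],"grip":28}
    - {"travel":[0.033,0.6,0],"rot":[0,0,0],"grip":28}
    - {"travel":[0.037,0.69,0],"rot":[0,0,0],"grip":28}
    - {"travel":[0.042,0.78,0],"rot":[0,0,0],"grip":28}
    - {"travel":[0.047,0.86,0],"rot":[0,0,0],"grip":28}
    - {"travel":[0.05,0.92,0],"rot":[0,0,0],"grip":28}
    - {"travel":[0.05,0.95,0],"rot":[0,0,0],"grip":28}

```text
time: 5.8
tool_pos: [538.4, 9.0, 8.9]
tcp_rot: [-0.0, 0.727, 0.687, 0.0]
wrist_force: [-0.3, -0.6, -0.2]
grip_width: 28.3
grasp_force: 0.0
```

```bash
python3 - <<'E'
from h import *
print(monitor.sense()['tool_pos'])
c=viewer.calibration('wrist'); p,d=viewer.camera('wrist'); cv2.imwrite('pics/w2.png',p[:,:,::-1]); np.savez('w2.npz',p=p,d=d,**c)
for r in finder.masks_of('large_case','wrist'):
    v,u=np.nonzero(r['pixels']&(d>0)); w=world('wrist',np.c_[u,v],d[v,u],c=c); print(r['score'],r['bbox'],len(u),p[v,u].mean(0),np.percentile(w,[5,50,95],axis=0).round(1).tolist())
E
```

```text
[538.37227569   8.97862708   8.89067997]
0.91 [111.0, 311.8, 74.7, 67.4] 2522 [79.74900872 39.60111023 99.13402062] [[344.7, -65.8, 2.0], [379.8, -44.9, 24.6], [395.3, -26.7, 26.0]]
```

View pics/w2.png

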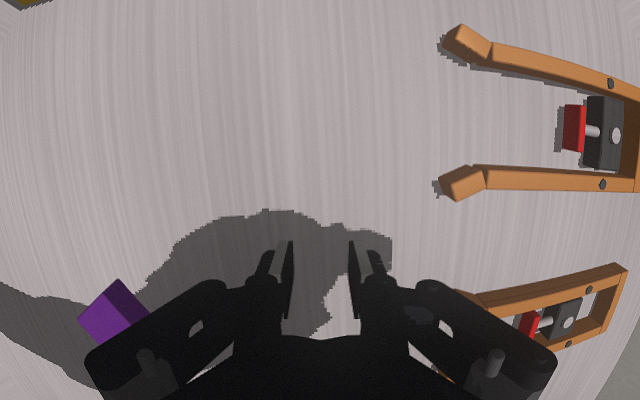

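```bash
python3 - <<'E'
from h import *
p,d=viewer.camera('top'); np.savez('top2.npz',p=p,d=d)
cv2.imwrite('pics/top2c.png',cv2.resize(p[80:320,170:490,::-1],None,fx=2.5,fy=2.5,interpolation=cv2.INTER_CUBIC))
E
```

```text
(no output)
```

View pics/top2c.png

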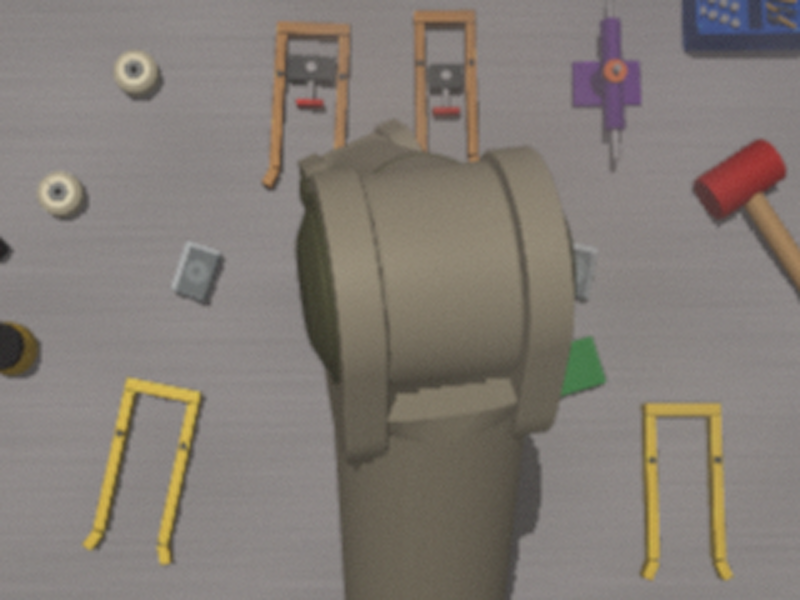

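```bash
python3 - <<'E'
from h import *
f=np.load('w2.npz'); c={'mtx':f['mtx'],'view':f['view']}; d=f['d']
for u,v in [(292,245),(288,252),(355,245),(352,252),(285,265),(290,300),(320,240),(320,300),(320,200),(365,265)]:
    print(u,v,d[v,u],world('wrist',[(u,v)],d[v:v+1,u],c=c)[0].round(1))
V=c['view']; print('cam',-V[:3,3]@V[:3,:3]); print(np.c_[V[:3,:3]])
f=np.load('top2.npz'); g=np.load('top1.npz')
print(np.abs(f['p'][175:205,403:412].astype(int)-g['p'][175:205,403:412]).mean())
for z in (0,10,20):
    q=V@[538,9,z,1]; q=q[:3]*[1,-1,-1]; th=np.arctan2(np.hypot(q[0],q[1]),q[2]); k=th/np.hypot(q[0],q[1]); print(z,q[:2]*k*c['mtx'][0,0]+c['mtx'][:2,2])
E
```

```text
292 245 150.78305 [525.3  18.1  39.1]
288 252 136.23499 [525.   21.1  53.4]
355 245 143.8388 [555.6  19.2  45.5]
352 252 136.10553 [553.5  19.5  53.5]
285 265 124.42189 [525.   20.9  65.7]
290 300 205.32298 [514.9 -41.   -0.6]
320 240 192.28258 [ 5.382e+02  3.400e+00 -1.000e-01]
320 300 206.25526 [535.5 -42.5  -1.5]
320 200 186.11328 [539.6  29.   -1.1]
365 265 125.2065 [557.8  18.6  65. ]
cam [542.8929572   79.14721569 178.15268456]
[[ 9.98361107e-01 -5.72239002e-02 -7.25138121e-04]
 [ 5.48051714e-02  9.59657236e-01 -2.75779592e-01]
 [ 1.64770679e-02  2.75287878e-01  9.61220625e-01]]
3.65679012345679
0 [319.23018997 231.78308491]
10 [319.15587967 238.02162706]
20 [319.07391483 244.92520158]
```

```bash
python3 - <<'E'
from h import *
f=np.load('w2.npz'); c={'mtx':f['mtx'],'view':f['view']}; d=f['d']
for u in (288,291,353,357):
    vs=np.arange(236,256,2); print(u,[tuple(x) for x in np.c_[vs,world('wrist',np.c_[vs*0+u,vs],d[vs,u],c=c).round(0)].astype(int).tolist()])
s=monitor.sense(); print(s['tool_pos'],s['qpos'],s['grip_width'])
E
```

```text
288 [(236, 518, 7, -2), (238, 518, 6, 0), (240, 518, 4, -1), (242, 524, 21, 42), (244, 524, 21, 45), (246, 524, 21, 46), (248, 525, 21, 49), (250, 525, 21, 50), (252, 525, 21, 53), (254, 525, 21, 55)]
291 [(236, 520, 7, 0), (238, 520, 5, -1), (240, 520, 4, 0), (242, 525, 21, 43), (244, 525, 21, 43), (246, 525, 20, 44), (248, 525, 19, 45), (250, 525, 18, 45), (252, 525, 17, 45), (254, 525, 16, 46)]
353 [(236, 559, 4, -1), (238, 559, 4, 0), (240, 559, 2, -1), (242, 555, 19, 42), (244, 555, 19, 44), (246, 554, 20, 48), (248, 554, 20, 49), (250, 554, 19, 51), (252, 554, 19, 53), (254, 554, 19, 55)]
357 [(236, 561, 4, -1), (238, 561, 3, 0), (240, 561, 2, -1), (242, 557, 19, 42), (244, 557, 19, 45), (246, 556, 19, 47), (248, 556, 20, 50), (250, 556, 18, 49), (252, 556, 19, 53), (254, 555, 20, 57)]
[538.18284872   7.69655515   8.85377029] [-0.02165136  0.68249487 -0.14333742  2.16052474  0.29455975  0.31658483
 -0.47177409] 28.09738666062287
```

Emit:
move_arm:
  series:
    - {"travel":[0,0,-0.03],"rot":[0,0,0],"grip":28}
    - {"travel":[0,0,-0.045],"rot":[0,0,0],"grip":28}
    - {"travel":[0,0,-0.045],"rot":[0,0,0],"grip":28}

```text
time: 6.25
tool_pos: [537.9, 7.3, 1.6]
tcp_rot: [-0.0, 0.728, 0.686, -0.0]
wrist_force: [-0.5, -0.4, 1.0]
grip_width: 28.5
grasp_force: 0.0
```

```bash
python3 - <<'E'
from h import *
s=monitor.sense(); print(s['wrist_force'])
c=viewer.calibration('scene'); p,d=viewer.camera('scene'); t=s['tool_pos']
q=c['view']@[*t,1]; q=q[:3]*[1,-1,-1]; k=c['mtx']@q; k=k[:2]/k[2]; print(k,q[2]); 
u,v=k.astype(int); 
im=p[v-50:v+40,u-60:u+60,::-1].copy(); im=cv2.resize(im,None,fx=6,fy=6,interpolation=cv2.INTER_CUBIC); cv2.circle(im,(363,303),4,(0,0,255),-1); cv2.imwrite('pics/s2.png',im)
E
```

```text
[-0.4778055  -0.42267908  0.96410715]
[339.96368028 227.95726289] 1614.205569839707
```

View pics/s2.png

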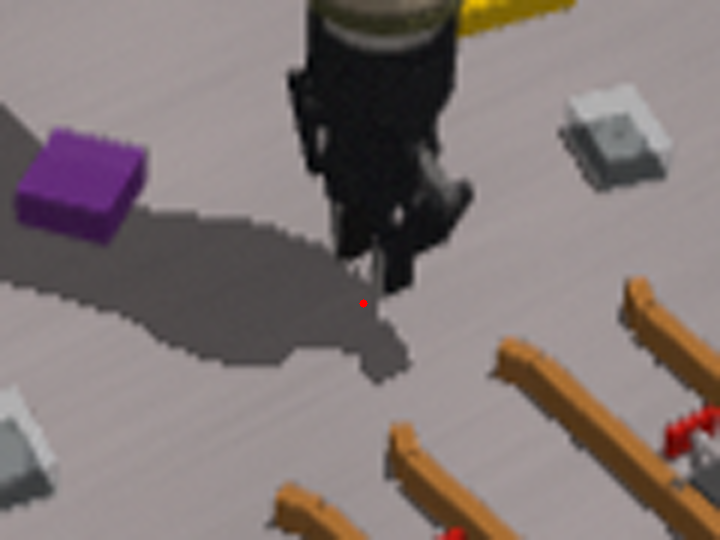

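The scene crop shows the fingertips at crop (350,255) and (397,293), hovering well above where the reported TCP projects, at (363,303). The shadow is detached, and the wrist depth also puts the tips about 33 mm above the reported TCP. The fingers passed over the case, so I feel for the true height here over open counter.

Emit:
move_arm:
  series:
    - {"travel":[0,0,-0.03],"rot":[0,0,0],"grip":28}
    - {"travel":[0,0,-0.06],"rot":[0,0,0],"grip":28}
    - {"travel":[0,0,-0.08],"rot":[0,0,0],"grip":28}
    - {"travel":[0,0,-0.08],"rot":[0,0,0],"grip":28}

```text
time: 6.7
tool_pos: [537.9, 7.8, -10.5]
tcp_rot: [-0.0, 0.727, 0.686, -0.0]
wrist_force: [0.0, 0.7, 0.1]
grip_width: 28.0
grasp_force: 0.0
```

```bash
cat >> h.py <<'E'
def tips():
    s=monitor.sense(); c=viewer.calibration('wrist'); p,d=viewer.camera('wrist'); V=c['view']
    v,u=np.mgrid[200:300,260:390].reshape(2,-1); k=d[v,u]>0; u,v=u[k],v[k]
    w=world('wrist',np.c_[u,v],d[v,u],c=c)-s['tool_pos']; yaw=0
    q=w[(np.linalg.norm(w[:,:2],axis=1)<40)&(w[:,2]>s['tool_pos'][2]*-1+6)]
    print('tool',s['tool_pos'].round(1),'F',s['wrist_force'].round(1),'tip z abs',np.percentile(q[:,2],[0,1,5]).round(1)+s['tool_pos'][2],'rel',np.percentile(q[:,2],[1]).round(1), 'n',len(q)); return p,d,c
E
python3 -c "
from h import *
tips()"
```

```text
tool [537.9   7.8 -10.5] F [0.  0.7 0.1] tip z abs [16.04735613 20.84735613 24.44735613] rel [31.3] n 3746
```

Emit:
move_arm:
  series:
    - {"travel":[0,0,-0.02],"rot":[0,0,0],"grip":28}
    - {"travel":[0,0,-0.04],"rot":[0,0,0],"grip":28}
    - {"travel":[0,0,-0.06],"rot":[0,0,0],"grip":28}
    - {"travel":[0,0,-0.06],"rot":[0,0,0],"grip":28}

```text
time: 7.15
tool_pos: [538.0, 7.8, -19.3]
tcp_rot: [-0.0, 0.727, 0.686, -0.0]
wrist_force: [0.2, 0.4, 0.1]
grip_width: 28.1
grasp_force: 0.0
```

Emit:
move_arm:
  series:
    - {"travel":[0,0,-0.02],"rot":[0,0,0],"grip":28}
    - {"travel":[0,0,-0.02],"rot":[0,0,0],"grip":28}

```text
time: 7.35
tool_pos: [538.1, 7.8, -22.2]
tcp_rot: [-0.0, 0.727, 0.686, -0.0]
wrist_force: [0.9, -0.3, 0.3]
grip_width: 28.2
grasp_force: 0.0
```

```bash
python3 -c "
from h import *
tips()"
```

```text
tool [538.1   7.8 -22.2] F [ 0.9 -0.3  0.3] tip z abs [ 6.33003041  9.33003041 12.63003041] rel [31.5] n 3734
```

Emit:
move_arm:
  series:
    - {"travel":[0,0,0.3],"rot":[0,0,0],"grip":28}
    - {"travel":[0,0.2,0.6],"rot":[0,0,-0.05],"grip":28}
    - {"travel":[-0.01,0.5,0.7],"rot":[0,0,-0.1],"grip":28}
    - {"travel":[-0.01,0.75,0.7],"rot":[0,0,-0.134],"grip":28}
    - {"travel":[-0.01,0.75,0.7],"rot":[0,0,-0.134],"grip":28}
    - {"travel":[-0.01,0.75,0.7],"rot":[0,0,-0.134],"grip":28}

```text
time: 8.0
tool_pos: [536.4, 121.2, 83.3]
tcp_rot: [0.0, 0.812, 0.584, -0.0]
wrist_force: [-0.1, -1.5, -0.2]
grip_width: 27.9
grasp_force: 0.0
```

```bash
python3 - <<'E'
from h import *
case('small_case'); case('small_case','top'); print(monitor.sense()['tool_pos'])
from plan import *
E
```

```text
small_case top 0.43 75 z 25.4 rect [513.7, 218.2, 18.0, 40.3, 89.0]
[536.57344868 118.54645604  82.77539949]
```

Emit:
move_arm:
  series:
    - {"travel":[0,0.3,0],"rot":[0,0,0],"grip":28}
    - {"travel":[-0.01,0.6,0],"rot":[0,0,0],"grip":28}
    - {"travel":[-0.01,0.875,0],"rot":[0,0,0],"grip":28}
    - {"travel":[-0.01,0.875,0],"rot":[0,0,0],"grip":28}
    - {"travel":[-0.01,0.875,-0.3],"rot":[0,0,0],"grip":28}
    - {"travel":[-0.01,0.875,-0.5],"rot":[0,0,0],"grip":28}
    - {"travel":[-0.01,0.875,-0.64],"rot":[0,0,0],"grip":28}
    - {"travel":[-0.01,0.875,-0.7],"rot":[0,0,0],"grip":28}
    - {"travel":[-0.01,0.875,-0.7],"rot":[0,0,0],"grip":28}

```text
time: 9.1
tool_pos: [534.9, 250.1, -23.0]
tcp_rot: [0.0, 0.813, 0.582, -0.001]
wrist_force: [-0.0, -0.8, 0.6]
grip_width: 27.9
grasp_force: 0.0
```

```bash
sed -i 's/39+g/half+11+g/; s/off=0/half=28/' plan.py; python3 - <<'E'
from h import *
p,d,c=tips(); cv2.imwrite('pics/w3.png',p[:,:,::-1])
case('small_case','top')
from plan import *
plan((518.9,203.8),-18.5,0.3,-1,-87,half=21)
E
```

```text
tool [534.9 250.1 -23. ] F [-0.  -0.8  0.6] tip z abs [ 6.17356646  8.67356646 11.77356646] rel [31.7] n 3732
small_case top 0.85 343 z 25.3 rect [518.8, 203.4, 43.8, 59.9, 72.2]
end case [502.84680266 -86.99998212] tool [ 5.02679252e+02 -5.50004208e+01  3.00000000e-01]
CALL
{"travel": [-0.017, -0.051, 0], "rot": [0, 0, 0.000]},
{"travel": [-0.027, -0.082, 0], "rot": [0, 0, 0.000]},
{"travel": [-0.038, -0.114, 0], "rot": [0, 0, 0.000]},
{"travel": [-0.056, -0.157, 0], "rot": [0, 0, 0.010]},
{"travel": [-0.077, -0.213, 0], "rot": [0, 0, 0.022]},
{"travel": [-0.102, -0.283, 0], "rot": [0, 0, 0.037]},
{"travel": [-0.127, -0.366, 0], "rot": [0, 0, 0.055]},
{"travel": [-0.150, -0.449, 0], "rot": [0, 0, 0.072]},
{"travel": [-0.170, -0.534, 0], "rot": [0, 0, 0.090]},
{"travel": [-0.187, -0.619, 0], "rot": [0, 0, 0.108]},
{"travel": [-0.201, -0.705, 0], "rot": [0, 0, 0.126]},
{"travel": [-0.211, -0.791, 0], "rot": [0, 0, 0.144]},
{"travel": [-0.219, -0.878, 0], "rot": [0, 0, 0.161]},
{"travel": [-0.220, -0.964, 0], "rot": [0, 0, 0.164]},
CALL
{"travel": [0.000, -0.087, 0], "rot": [0, 0, 0.00
[... 227 characters left out ...]
el": [0.003, -0.520, 0], "rot": [0, 0, 0.000]},
{"travel": [0.003, -0.607, 0], "rot": [0, 0, 0.000]},
{"travel": [0.004, -0.693, 0], "rot": [0, 0, 0.000]},
{"travel": [0.004, -0.780, 0], "rot": [0, 0, 0.000]},
{"travel": [0.005, -0.867, 0], "rot": [0, 0, 0.000]},
{"travel": [0.005, -0.930, 0], "rot": [0, 0, 0.000]},
{"travel": [0.005, -0.974, 0], "rot": [0, 0, 0.000]},
CALL
{"travel": [0.000, -0.031, 0], "rot": [0, 0, 0.000]},
{"travel": [0.000, -0.053, 0], "rot": [0, 0, 0.000]},
{"travel": [0.000, -0.068, 0], "rot": [0, 0, 0.000]},
{"travel": [0.000, -0.081, 0], "rot": [0, 0, 0.000]},
{"travel": [0.000, -0.094, 0], "rot": [0, 0, 0.000]},
{"travel": [0.001, -0.103, 0], "rot": [0, 0, 0.000]},
```

View pics/w3.png

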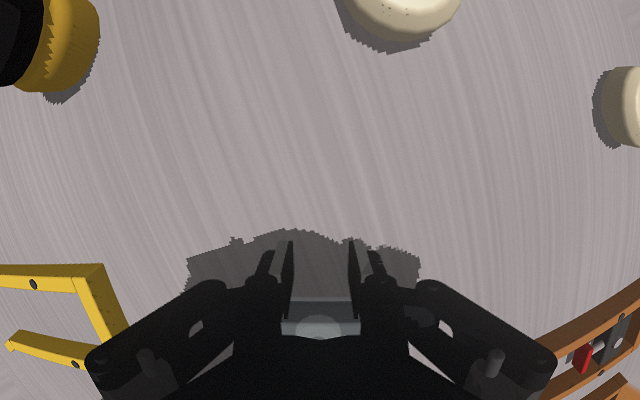

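The wrist view shows the small case at (320,320), just beyond the fingers on the push side. The tip height is about 7 mm. Pushing now.

Emit:
move_arm:
  series:
    - {"travel":[-0.017,-0.05,0],"rot":[0,0,0],"grip":28}
    - {"travel":[-0.027,-0.08,0],"rot":[0,0,0],"grip":28}
    - {"travel":[-0.038,-0.114,0],"rot":[0,0,0],"grip":28}
    - {"travel":[-0.056,-0.157,0],"rot":[0,0,0.01],"grip":28}
    - {"travel":[-0.077,-0.213,0],"rot":[0,0,0.022],"grip":28}
    - {"travel":[-0.102,-0.283,0],"rot":[0,0,0.037],"grip":28}
    - {"travel":[-0.127,-0.366,0],"rot":[0,0,0.055],"grip":28}
    - {"travel":[-0.15,-0.449,0],"rot":[0,0,0.072],"grip":28}
    - {"travel":[-0.17,-0.534,0],"rot":[0,0,0.09],"grip":28}
    - {"travel":[-0.187,-0.619,0],"rot":[0,0,0.108],"grip":28}
    - {"travel":[-0.201,-0.705,0],"rot":[0,0,0.126],"grip":28}
    - {"travel":[-0.211,-0.791,0],"rot":[0,0,0.144],"grip":28}
    - {"travel":[-0.219,-0.878,0],"rot":[0,0,0.161],"grip":28}
    - {"travel":[-0.22,-0.94,0],"rot":[0,0,0.164],"grip":28}
    - {"travel":[-0.22,-0.964,0],"rot":[0,0,0.164],"grip":28}

```text
time: 10.75
tool_pos: [502.0, 105.3, -21.9]
tcp_rot: [0.0, 0.707, 0.707, -0.0]
wrist_force: [0.8, 0.3, 0.0]
grip_width: 28.3
grasp_force: 0.1
```

```bash
python3 - <<'E'
from h import *
print(monitor.sense()['tool_pos'])
case('small_case','top'); case('small_case','scene')
E
```

```text
[501.97682439 105.27176172 -21.88783956]
small_case scene 0.57 266 z 25.3 rect [504.4, 72.0, 51.7, 62.3, 89.1]
```

Emit:
move_arm:
  series:
    - {"travel":[0,-0.04,0],"rot":[0,0,0],"grip":28}
    - {"travel":[0,-0.1,0],"rot":[0,0,0],"grip":28}
    - {"travel":[0,-0.18,0],"rot":[0,0,0],"grip":28}
    - {"travel":[0,-0.27,0],"rot":[0,0,0],"grip":28}
    - {"travel":[0,-0.36,0],"rot":[0,0,0],"grip":28}
    - {"travel":[0,-0.45,0],"rot":[0,0,0],"grip":28}
    - {"travel":[0,-0.54,0],"rot":[0,0,0],"grip":28}
    - {"travel":[0,-0.63,0],"rot":[0,0,0],"grip":28}
    - {"travel":[0,-0.72,0],"rot":[0,0,0],"grip":28}
    - {"travel":[0,-0.81,0],"rot":[0,0,0],"grip":28}
    - {"travel":[0,-0.89,0],"rot":[0,0,0],"grip":28}
    - {"travel":[0,-0.95,0],"rot":[0,0,0],"grip":28}
    - {"travel":[0,-0.98,0],"rot":[0,0,0],"grip":28}
    - {"travel":[0,-0.99,0],"rot":[0,0,0],"grip":28}

```text
time: 12.35
tool_pos: [502.2, -42.0, -21.9]
tcp_rot: [-0.0, 0.707, 0.708, 0.0]
wrist_force: [-0.7, 0.6, 0.2]
grip_width: 28.1
grasp_force: 0.2
```

Emit:
move_arm:
  series:
    - {"travel":[0,-0.02,0],"rot":[0,0,0],"grip":28}
    - {"travel":[0,-0.05,0],"rot":[0,0,0],"grip":28}
    - {"travel":[0,-0.07,0],"rot":[0,0,0],"grip":28}
    - {"travel":[0,-0.08,0],"rot":[0,0,0],"grip":28}
    - {"travel":[0,-0.08,0],"rot":[0,0,0],"grip":28}

```text
time: 12.85
tool_pos: [502.3, -53.8, -21.9]
tcp_rot: [0.0, 0.706, 0.708, -0.0]
wrist_force: [0.3, -0.1, -0.2]
grip_width: 28.0
grasp_force: 0.0
```

```bash
python3 - <<'E'
from h import *
s=monitor.sense(); print(s['tool_pos'],s['qpos'].round(2))
case('small_case','top'); case('small_case','scene')
E
```

```text
[502.25779928 -53.78221624 -21.86966814] [ 0.09  0.72 -0.14  2.24  0.48  0.2  -0.48]
small_case scene 0.79 229 z 25.6 rect [504.9, -89.6, 63.4, 43.3, 1.1]
```

Emit:
move_arm:
  series:
    - {"travel":[0,0.08,0.1],"rot":[0,0,0],"grip":28}
    - {"travel":[0,0.08,0.4],"rot":[0,0,-0.07],"grip":20}
    - {"travel":[-0.1,0,0.5],"rot":[0,0,-0.14],"grip":10}
    - {"travel":[-0.2,-0.1,0.5],"rot":[0,0,-0.21],"grip":9}
    - {"travel":[-0.3,-0.15,0.5],"rot":[0,0,-0.28],"grip":9}
    - {"travel":[-0.35,-0.22,0.5],"rot":[0,0,-0.35],"grip":9}
    - {"travel":[-0.35,-0.22,0.5],"rot":[0,0,-0.42],"grip":9}
    - {"travel":[-0.35,-0.22,0.5],"rot":[0,0,-0.49],"grip":9}
    - {"travel":[-0.35,-0.22,0.5],"rot":[0,0,-0.56],"grip":9}
    - {"travel":[-0.35,-0.22,0.5],"rot":[0,0,-0.63],"grip":9}
    - {"travel":[-0.35,-0.22,0.5],"rot":[0,0,-0.7],"grip":9}
    - {"travel":[-0.35,-0.22,0.5],"rot":[0,0,-0.785],"grip":9}
    - {"travel":[-0.35,-0.22,0.5],"rot":[0,0,-0.785],"grip":9}
    - {"travel":[-0.35,-0.22,0.5],"rot":[0,0,-0.785],"grip":9}

```text
time: 14.45
tool_pos: [449.8, -86.4, 53.1]
tcp_rot: [0.0, 1.0, 0.003, -0.0]
wrist_force: [-0.3, 0.6, 0.5]
grip_width: 9.1
grasp_force: 0.0
```

```bash
python3 - <<'E'
from h import *
s=monitor.sense(); print(s['tool_pos'],s['qpos'].round(2))
c=viewer.calibration('wrist'); p,d=viewer.camera('wrist'); np.savez('w4.npz',p=p,d=d,**c); cv2.imwrite('pics/w4.png',p[:,:,::-1])
for t in ['small_case','small_row']:
    for r in finder.masks_of(t,'wrist'):
        v,u=np.nonzero(r['pixels']&(d>0)); w=world('wrist',np.c_[u,v],d[v,u],c=c); k=(w[:,2]>17)&(w[:,2]<32); print(t,r['score'],len(u),p[v,u].mean(0).round(),rect(w[k][:,:2]))
hsv=cv2.cvtColor(p,cv2.COLOR_RGB2HSV); red=((hsv[...,0]<6)|(hsv[...,0]>172))&(hsv[...,1]>150)&(d>0)
v,u=np.nonzero(red); w=world('wrist',np.c_[u,v],d[v,u],c=c)
for n,lo,hi in [('small',-130,-45),('large',30,120)]:
    k=(w[:,1]>lo)&(w[:,1]<hi)&(w[:,2]>2)&(w[:,2]<30)&(w[:,0]<760)
    if k.sum(): print(n,k.sum(),np.percentile(w[k],[2,50,98],axis=0).round(1).tolist())
E
```

```text
[449.76537185 -86.3673135   53.13395688] [-0.    0.56  0.1   2.33 -0.2   0.26 -1.3 ]
small_case 0.58 5809 [144. 146. 148.] [500.7, -85.9, 58.9, 42.3, 0.3]
```

View pics/w4.png

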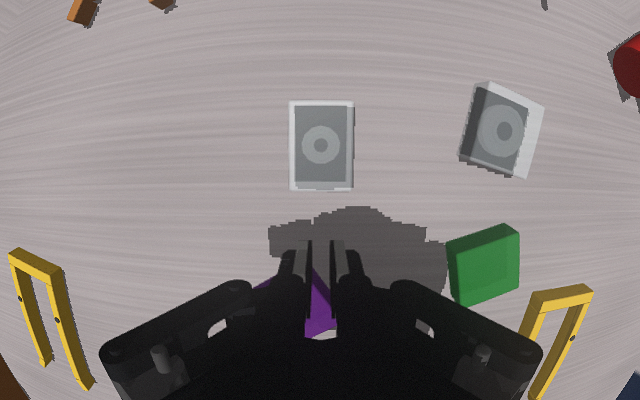

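The wrist view shows the small case at (321,145), square ahead of the fingers, and the large case untouched at (503,130). Pushing it toward the row.

Emit:
move_arm:
  series:
    - {"travel":[0,0,-0.25],"rot":[0,0,0],"grip":9}
    - {"travel":[0,0,-0.42],"rot":[0,0,0],"grip":9}
    - {"travel":[0,0,-0.48],"rot":[0,0,0],"grip":9}
    - {"travel":[0,0,-0.48],"rot":[0,0,0],"grip":9}
    - {"travel":[0.03,0,-0.48],"rot":[0,0,0],"grip":9}
    - {"travel":[0.06,0,-0.48],"rot":[0,0,0],"grip":9}
    - {"travel":[0.09,0,-0.48],"rot":[0,0,0],"grip":9}
    - {"travel":[0.13,0,-0.48],"rot":[0,0,0],"grip":9}
    - {"travel":[0.19,0,-0.48],"rot":[0,0,0],"grip":9}
    - {"travel":[0.25,0,-0.48],"rot":[0,0,0],"grip":9}
    - {"travel":[0.32,0,-0.48],"rot":[0,0,0],"grip":9}
    - {"travel":[0.39,0,-0.48],"rot":[0,0,0],"grip":9}
    - {"travel":[0.45,0,-0.48],"rot":[0,0,0],"grip":9}
    - {"travel":[0.49,0,-0.48],"rot":[0,0,0],"grip":9}
    - {"travel":[0.5,0,-0.48],"rot":[0,0,0],"grip":9}

```text
time: 16.1
tool_pos: [525.7, -86.4, -19.0]
tcp_rot: [0.0, 1.0, 0.002, 0.0]
wrist_force: [0.3, -0.3, -1.4]
grip_width: 8.8
grasp_force: 0.0
```

```bash
cat >> h.py <<'E'
def look(tag,lo=-135,hi=-40):
    p,d,c=tips(); np.savez(tag+'.npz',p=p,d=d,**c); cv2.imwrite(f'pics/{tag}.png',p[:,:,::-1])
    hsv=cv2.cvtColor(p,cv2.COLOR_RGB2HSV); H,S=hsv[...,0],hsv[...,1]
    v,u=np.nonzero(d>0); w=world('wrist',np.c_[u,v],d[v,u],c=c); h,s=H[v,u],S[v,u]; box=(w[:,1]>lo)&(w[:,1]<hi)&(w[:,0]>480)&(w[:,2]>2)&(w[:,2]<32)
    red=box&((h<4)|(h>172))&(s>150)&(w[:,2]>5)&(w[:,2]<24); oak=box&(h>5)&(h<22)&(s>90)&(w[:,2]>18)&(w[:,2]<24); grey=box&(s<40)&(w[:,2]>23)&(w[:,2]<29)&(v<235)
    if red.sum(): print('red',red.sum(),np.percentile(w[red],[2,50,98],axis=0).round(1).tolist())
    if grey.sum()>50: print('case top',grey.sum(),rect(w[grey][:,:2]),'x',np.percentile(w[grey,0],[1,99]).round(1))
    if oak.sum()>50:
        q=w[oak]; x0=np.percentile(q[:,0],.5); m=(q[:,1].min()+q[:,1].max())/2; print('oak x0',x0.round(1))
        for sg in (-1,1):
            k=(q[:,0]>x0+26)&(np.sign(q[:,1]-m)==sg)&(q[:,0]<x0+160)
            if k.sum()>30: a=np.polyfit(q[k,0],q[k,1],1); print(sg,'deg',np.degrees(np.arctan(a[0])).round(2),'y at mouth',np.polyval(a,x0).round(1))
E
python3 - <<'E'
from h import *
look('w5')
E
```

```text
tool [525.7 -86.4 -19. ] F [ 0.3 -0.3 -1.4] tip z abs [10.23205891 13.93205891 23.93205891] rel [32.9] n 8780
case top 11940 [571.0, -85.3, 42.1, 52.2, 90.0] x [546.  596.4]
oak x0 627.8
```

Emit:
move_arm:
  series:
    - {"travel":[0.02,0,0],"rot":[0,0,0],"grip":9}
    - {"travel":[0.06,0,0],"rot":[0,0,0],"grip":9}
    - {"travel":[0.11,0,0],"rot":[0,0,0],"grip":9}
    - {"travel":[0.16,-0.003,0],"rot":[0,0,0],"grip":9}
    - {"travel":[0.21,-0.003,0],"rot":[0,0,0],"grip":9}
    - {"travel":[0.26,-0.006,0],"rot":[0,0,0],"grip":9}
    - {"travel":[0.31,-0.006,0],"rot":[0,0,0],"grip":9}
    - {"travel":[0.36,-0.006,0],"rot":[0,0,0],"grip":9}
    - {"travel":[0.39,-0.006,0],"rot":[0,0,0],"grip":9}
    - {"travel":[0.4,-0.006,0],"rot":[0,0,0],"grip":9}

```text
time: 17.15
tool_pos: [585.4, -87.4, -18.9]
tcp_rot: [0.0, 1.0, 0.002, 0.0]
wrist_force: [-1.0, -0.8, 0.9]
grip_width: 8.8
grasp_force: 0.3
```

```bash
python3 - <<'E'
from h import *
look('w6')
E
```

```text
tool [585.4 -87.4 -18.9] F [-1.  -0.8  0.9] tip z abs [ 9.95597519 14.05597519 23.95597519] rel [33.] n 8769
red 1533 [[701.0, -100.1, 6.8], [702.0, -85.3, 20.2], [706.5, -70.5, 22.4]]
case top 11921 [630.7, -86.2, 52.2, 42.1, 0.0] x [605.7 656.1]
oak x0 629.6
-1 deg -0.09 y at mouth -114.7
1 deg 0.29 y at mouth -56.1
```

View pics/w6.png

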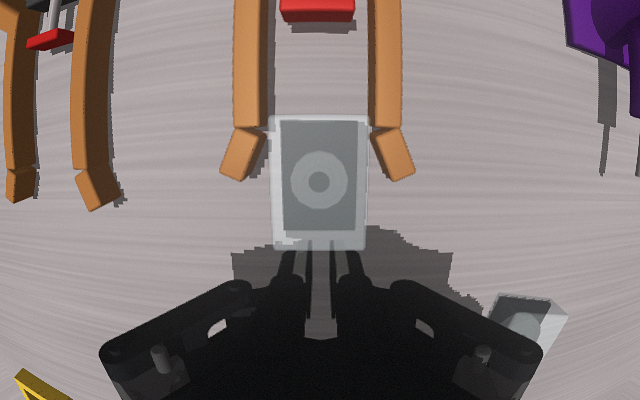

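Emit:
move_arm:
  series:
    - {"travel":[0.03,0.003,0],"rot":[0,0,0],"grip":9}
    - {"travel":[0.07,0.003,0],"rot":[0,0,0],"grip":9}
    - {"travel":[0.12,0.006,0],"rot":[0,0,0],"grip":9}
    - {"travel":[0.17,0.006,0],"rot":[0,0,0],"grip":9}
    - {"travel":[0.21,0.006,0],"rot":[0,0,0],"grip":9}
    - {"travel":[0.24,0.006,0],"rot":[0,0,0],"grip":9}
    - {"travel":[0.255,0.006,0],"rot":[0,0,0],"grip":9}
    - {"travel":[0.26,0.006,0],"rot":[0,0,0],"grip":9}
    - {"travel":[0.26,0.006,0],"rot":[0,0,0],"grip":9}

```text
time: 18.1
tool_pos: [623.7, -86.6, -18.9]
tcp_rot: [0.0, 1.0, 0.001, -0.0]
wrist_force: [-0.3, -0.4, -0.0]
grip_width: 9.0
grasp_force: 0.0
```

```bash
python3 - <<'E'
from h import *
look('w7')
print([monitor.sense()['wrist_force'].round(1).tolist()])
E
```

```text
tool [623.7 -86.6 -18.9] F [-0.3 -0.4 -0. ] tip z abs [ 6.48040842 11.48040842 19.68040842] rel [30.4] n 9636
red 1225 [[701.5, -100.1, 12.9], [704.5, -85.1, 21.1], [707.9, -70.4, 22.4]]
case top 11847 [693.6, -85.0, 100.7, 42.2, 0.4] x [644.1 694.8]
oak x0 630.5
-1 deg 0.06 y at mouth -114.7
1 deg 0.14 y at mouth -56.0
[[0.6, 0.3, 0.3]]
```

Emit:
move_arm:
  series:
    - {"travel":[0.01,0,0],"rot":[0,0,0],"grip":9}
    - {"travel":[0.02,0,0],"rot":[0,0,0],"grip":9}
    - {"travel":[0.027,0,0],"rot":[0,0,0],"grip":9}
    - {"travel":[0.027,0,0],"rot":[0,0,0],"grip":9}

```text
time: 18.55
tool_pos: [628.0, -86.5, -18.9]
tcp_rot: [0.0, 1.0, 0.001, 0.0]
wrist_force: [-0.1, 0.0, 0.3]
grip_width: 9.0
grasp_force: 0.0
```

Emit:
move_arm:
  series:
    - {"travel":[0.007,0,0],"rot":[0,0,0],"grip":9}
    - {"travel":[0.007,0,0],"rot":[0,0,0],"grip":9}

```text
time: 18.75
tool_pos: [629.0, -86.6, -18.9]
tcp_rot: [0.0, 1.0, 0.001, 0.0]
wrist_force: [0.0, 0.2, 0.4]
grip_width: 9.1
grasp_force: 0.0
```

Emit:
move_arm:
  series:
    - {"travel":[0.007,0,0],"rot":[0,0,0],"grip":9}
    - {"travel":[0.007,0,0],"rot":[0,0,0],"grip":9}

```text
time: 18.95
tool_pos: [630.0, -86.5, -18.9]
tcp_rot: [0.0, 1.0, 0.001, 0.0]
wrist_force: [-0.1, -0.7, -0.5]
grip_width: 9.0
grasp_force: 0.0
```

Emit:
move_arm:
  series:
    - {"travel":[0.007,0,0],"rot":[0,0,0],"grip":9}
    - {"travel":[0.007,0,0],"rot":[0,0,0],"grip":9}

```text
time: 19.15
tool_pos: [630.1, -86.5, -19.0]
tcp_rot: [-0.0, 1.0, 0.001, -0.001]
wrist_force: [-3.2, -0.3, 1.8]
grip_width: 8.8
grasp_force: 1.8
```

```bash
python3 - <<'E'
from h import *
look('w8')
E
```

```text
tool [630.1 -86.5 -19. ] F [-3.2 -0.3  1.8] tip z abs [ 6.04470849 11.04470849 18.54470849] rel [30.] n 10083
red 1176 [[701.7, -100.3, 19.9], [705.0, -85.1, 21.2], [708.0, -70.3, 22.6]]
case top 11850 [699.7, -85.5, 42.1, 100.0, 89.7] x [650.6 701.2]
oak x0 630.7
-1 deg 0.03 y at mouth -114.7
1 deg 0.13 y at mouth -56.0
```

Emit:
move_arm:
  series:
    - {"travel":[0.007,0,0],"rot":[0,0,0],"grip":9}
    - {"travel":[0.014,0,0],"rot":[0,0,0],"grip":9}
    - {"travel":[0.02,0,0],"rot":[0,0,0],"grip":9}
    - {"travel":[0.027,0,0],"rot":[0,0,0],"grip":9}
    - {"travel":[0.027,0,0],"rot":[0,0,0],"grip":9}

```text
time: 19.7
tool_pos: [633.9, -86.5, -19.0]
tcp_rot: [-0.0, 1.0, 0.001, -0.001]
wrist_force: [-4.8, 0.1, 4.7]
grip_width: 9.1
grasp_force: 2.7
```

```bash
python3 - <<'E'
from h import *
look('w9')
E
```

```text
tool [633.9 -86.5 -19. ] F [-4.8  0.1  4.7] tip z abs [ 6.02661963 10.92661963 18.12661963] rel [29.9] n 10364
red 1185 [[705.5, -100.3, 19.8], [708.8, -85.5, 21.1], [711.8, -70.3, 22.6]]
case top 11839 [702.5, -85.0, 98.4, 41.8, 0.5] x [654.4 705.1]
oak x0 630.9
-1 deg 0.03 y at mouth -114.7
1 deg 0.14 y at mouth -56.0
```

Emit:
move_arm:
  series:
    - {"travel":[0.008,0,0],"rot":[0,0,0],"grip":9}
    - {"travel":[0.008,0,0],"rot":[0,0,0],"grip":9}

```text
time: 19.95
tool_pos: [635.0, -86.5, -19.0]
tcp_rot: [-0.0, 1.0, 0.001, -0.001]
wrist_force: [-5.4, -0.6, 3.5]
grip_width: 9.0
grasp_force: 2.8
```

Emit:
move_arm:
  series:
    - {"travel":[-0.02,0,0],"rot":[0,0,0],"grip":9}
    - {"travel":[-0.05,0,0],"rot":[0,0,0],"grip":9}
    - {"travel":[-0.15,0,0],"rot":[0,0,0],"grip":9}
    - {"travel":[-0.3,0,0],"rot":[0,0,0],"grip":9}
    - {"travel":[-0.3,0,0],"rot":[0,0,0],"grip":9}

```text
time: 20.45
tool_pos: [588.4, -86.8, -18.8]
tcp_rot: [-0.0, 1.0, 0.001, -0.001]
wrist_force: [-0.3, -0.8, 0.0]
grip_width: 9.1
grasp_force: 0.0
```

```bash
python3 - <<'E'
from h import *
look('w10')
s=monitor.sense(); print(s['qpos'].round(2))
case('large_case','top'); case('large_case','scene')
E
```

```text
tool [588.4 -86.8 -18.8] F [-0.3 -0.8  0. ] tip z abs [ 8.79352543 11.19352543 14.49352543] rel [30.] n 4328
red 316 [[707.6, -100.3, 19.6], [708.7, -85.2, 21.2], [709.9, -70.3, 22.5]]
case top 13395 [676.3, -85.2, 42.0, 60.0, 89.6] x [647.  703.4]
oak x0 630.1
-1 deg -0.05 y at mouth -114.6
1 deg 0.21 y at mouth -56.0
[-0.17  0.79  0.33  2.05 -0.65  0.4  -0.89]
large_case top 0.93 409 z 25.3 rect [517.2, -223.4, 53.9, 59.2, 76.2]
large_case top 0.57 764 z 24.0 rect [735.6, -264.6, 27.5, 7.3, 8.1]
large_case top 0.31 458 z 28.7 rect [430.7, 406.5, 39.5, 57.9, 80.6]
large_case scene 0.66 407 z 26.1 rect [519.9, -225.2, 57.7, 64.7, 78.0]
large_case scene 0.19 235 z 23.3 rect [601.9, 484.5, 163.6, 26.9, 47.0]
```

Emit:
move_arm:
  series:
    - {"travel":[-0.05,0,0.3],"rot":[0,0,0],"grip":9}
    - {"travel":[-0.15,0,0.55],"rot":[0,0,0.07],"grip":20}
    - {"travel":[-0.3,-0.1,0.6],"rot":[0,0,0.14],"grip":28}
    - {"travel":[-0.45,-0.3,0.6],"rot":[0,0,0.21],"grip":28}
    - {"travel":[-0.56,-0.5,0.6],"rot":[0,0,0.28],"grip":28}
    - {"travel":[-0.56,-0.7,0.6],"rot":[0,0,0.35],"grip":28}
    - {"travel":[-0.56,-0.85,0.6],"rot":[0,0,0.42],"grip":28}
    - {"travel":[-0.56,-0.98,0.6],"rot":[0,0,0.49],"grip":28}
    - {"travel":[-0.56,-0.98,0.6],"rot":[0,0,0.56],"grip":28}
    - {"travel":[-0.56,-0.98,0.6],"rot":[0,0,0.63],"grip":28}
    - {"travel":[-0.56,-0.98,0.6],"rot":[0,0,0.67],"grip":28}
    - {"travel":[-0.56,-0.98,0.6],"rot":[0,0,0.67],"grip":28}

```text
time: 21.9
tool_pos: [507.8, -234.0, 71.2]
tcp_rot: [0.0, 0.783, 0.622, 0.0]
wrist_force: [0.2, 0.3, 0.4]
grip_width: 27.9
grasp_force: 0.0
```

Emit:
move_arm:
  series:
    - {"travel":[0,-0.15,0],"rot":[0,0,0],"grip":28}
    - {"travel":[0,-0.3,0],"rot":[0,0,0],"grip":28}
    - {"travel":[0,-0.3,0],"rot":[0,0,0],"grip":28}
    - {"travel":[0,-0.3,0],"rot":[0,0,0],"grip":28}

```text
time: 22.3
tool_pos: [507.3, -278.7, 71.0]
tcp_rot: [0.0, 0.784, 0.621, 0.0]
wrist_force: [0.2, -0.3, -0.5]
grip_width: 28.0
grasp_force: 0.0
```

Emit:
move_arm:
  series:
    - {"travel":[-0.015,0,-0.25],"rot":[0,0,0],"grip":28}
    - {"travel":[-0.015,0,-0.45],"rot":[0,0,0],"grip":28}
    - {"travel":[-0.015,0,-0.58],"rot":[0,0,0],"grip":28}
    - {"travel":[-0.015,0,-0.62],"rot":[0,0,0],"grip":28}
    - {"travel":[-0.015,0,-0.62],"rot":[0,0,0],"grip":28}

```text
time: 22.8
tool_pos: [504.8, -277.5, -22.5]
tcp_rot: [-0.001, 0.783, 0.622, -0.0]
wrist_force: [-0.7, 0.5, -0.7]
grip_width: 28.1
grasp_force: 0.0
```

Emit:
move_arm:
  series:
    - {"travel":[0.012,0.05,0],"rot":[0,0,0],"grip":28}
    - {"travel":[0.02,0.085,0],"rot":[0,0,0],"grip":28}
    - {"travel":[0.027,0.117,0],"rot":[0,0,0],"grip":28}
    - {"travel":[0.037,0.155,0],"rot":[0,0,0.005],"grip":28}
    - {"travel":[0.055,0.22,0],"rot":[0,0,0.011],"grip":28}
    - {"travel":[0.072,0.29,0],"rot":[0,0,0.019],"grip":28}
    - {"travel":[0.091,0.376,0],"rot":[0,0,0.029],"grip":28}
    - {"travel":[0.109,0.461,0],"rot":[0,0,0.038],"grip":28}
    - {"travel":[0.125,0.546,0],"rot":[0,0,0.047],"grip":28}
    - {"travel":[0.14,0.632,0],"rot":[0,0,0.056],"grip":28}
    - {"travel":[0.153,0.717,0],"rot":[0,0,0.066],"grip":28}
    - {"travel":[0.164,0.803,0],"rot":[0,0,0.075],"grip":28}
    - {"travel":[0.174,0.89,0],"rot":[0,0,0.085],"grip":28}
    - {"travel":[0.179,0.95,0],"rot":[0,0,0.087],"grip":28}
    - {"travel":[0.179,0.976,0],"rot":[0,0,0.087],"grip":28}

```text
time: 24.3
tool_pos: [532.0, -130.8, -21.9]
tcp_rot: [-0.0, 0.725, 0.688, 0.0]
wrist_force: [-0.1, -0.3, -0.5]
grip_width: 28.0
grasp_force: 0.2
```

```bash
python3 - <<'E'
from h import *
case('large_case','scene'); case('large_case','wrist'); print(monitor.sense()['tool_pos'])
E
```

```text
large_case scene 0.76 155 z 24.9 rect [562.3, -92.5, 29.6, 59.7, 22.0]
[ 531.73806927 -132.57772275  -21.84560068]
```

Emit:
move_arm:
  series:
    - {"travel":[0.002,0.04,0],"rot":[0,0,0],"grip":28}
    - {"travel":[0.006,0.11,0],"rot":[0,0,0],"grip":28}
    - {"travel":[0.01,0.19,0],"rot":[0,0,0],"grip":28}
    - {"travel":[0.015,0.28,0],"rot":[0,0,0],"grip":28}
    - {"travel":[0.02,0.37,0],"rot":[0,0,0],"grip":28}
    - {"travel":[0.025,0.46,0],"rot":[0,0,0],"grip":28}
    - {"travel":[0.03,0.55,0],"rot":[0,0,0],"grip":28}
    - {"travel":[0.035,0.64,0],"rot":[0,0,0],"grip":28}
    - {"travel":[0.04,0.73,0],"rot":[0,0,0],"grip":28}
    - {"travel":[0.045,0.82,0],"rot":[0,0,0],"grip":28}
    - {"travel":[0.05,0.9,0],"rot":[0,0,0],"grip":28}
    - {"travel":[0.052,0.96,0],"rot":[0,0,0],"grip":28}

```text
time: 25.7
tool_pos: [539.7, 13.2, -21.9]
tcp_rot: [-0.0, 0.726, 0.688, 0.0]
wrist_force: [0.6, -0.2, 0.1]
grip_width: 27.8
grasp_force: 0.3
```

Emit:
move_arm:
  series:
    - {"travel":[0.003,0.06,0],"rot":[0,0,0],"grip":28}
    - {"travel":[0.006,0.11,0],"rot":[0,0,0],"grip":28}
    - {"travel":[0.008,0.15,0],"rot":[0,0,0],"grip":28}
    - {"travel":[0.01,0.18,0],"rot":[0,0,0],"grip":28}
    - {"travel":[0.011,0.2,0],"rot":[0,0,0],"grip":28}
    - {"travel":[0.011,0.21,0],"rot":[0,0,0],"grip":28}
    - {"travel":[0.011,0.21,0],"rot":[0,0,0],"grip":28}

```text
time: 26.4
tool_pos: [541.2, 43.4, -21.9]
tcp_rot: [-0.0, 0.726, 0.688, -0.0]
wrist_force: [-0.4, 0.2, -0.3]
grip_width: 28.1
grasp_force: 0.0
```

```bash
python3 - <<'E'
from h import *
look('w11',lo=30,hi=130)
s=monitor.sense(); print(s['qpos'].round(2))
case('large_case','scene')
E
```

```text
tool [541.2  43.4 -21.9] F [-0.4  0.2 -0.3] tip z abs [ 6.51782325 15.21782325 23.61782325] rel [37.1] n 9652
red 1106 [[710.9, 59.8, 5.4], [713.2, 75.5, 16.1], [718.6, 90.0, 21.9]]
case top 15938 [633.4, 85.8, 49.7, 243.0, 89.2] x [513.7 571.8]
oak x0 613.9
-1 deg -2.97 y at mouth 43.9
1 deg -3.07 y at mouth 116.8
[-0.23  0.74  0.06  2.17 -0.18  0.24 -0.06]
large_case scene 0.53 253 z 25.8 rect [679.0, -85.9, 49.5, 62.2, 88.6]
```

Emit:
move_arm:
  series:
    - {"travel":[0,-0.08,0.1],"rot":[0,0,0],"grip":28}
    - {"travel":[0,-0.08,0.4],"rot":[0,0,-0.07],"grip":24}
    - {"travel":[-0.1,0,0.5],"rot":[0,0,-0.14],"grip":20}
    - {"travel":[-0.2,0.1,0.5],"rot":[0,0,-0.21],"grip":20}
    - {"travel":[-0.3,0.2,0.5],"rot":[0,0,-0.28],"grip":20}
    - {"travel":[-0.355,0.28,0.5],"rot":[0,0,-0.35],"grip":20}
    - {"travel":[-0.355,0.28,0.5],"rot":[0,0,-0.42],"grip":20}
    - {"travel":[-0.355,0.28,0.5],"rot":[0,0,-0.49],"grip":20}
    - {"travel":[-0.355,0.28,0.5],"rot":[0,0,-0.56],"grip":20}
    - {"travel":[-0.355,0.28,0.5],"rot":[0,0,-0.63],"grip":20}
    - {"travel":[-0.355,0.28,0.5],"rot":[0,0,-0.7],"grip":20}
    - {"travel":[-0.355,0.28,0.5],"rot":[0,0,-0.785],"grip":20}
    - {"travel":[-0.355,0.28,0.5],"rot":[0,0,-0.785],"grip":20}
    - {"travel":[-0.355,0.28,0.5],"rot":[0,0,-0.785],"grip":20}

```text
time: 27.95
tool_pos: [488.1, 85.0, 53.7]
tcp_rot: [-0.0, 1.0, -0.025, 0.0]
wrist_force: [0.2, -0.4, 1.2]
grip_width: 20.1
grasp_force: 0.0
```

```bash
python3 - <<'E'
from h import *
look('w12',lo=30,hi=130); case('large_case','wrist')
E
```

```text
tool [488.1  85.   53.7] F [ 0.2 -0.4  1.2] tip z abs [80.29228107 82.89228107 87.79228107] rel [29.2] n 4165
case top 7878 [542.2, 83.0, 56.4, 60.5, 86.7] x [512.7 571.5]
oak x0 612.8
1 deg 36.4 y at mouth 95.7
large_case wrist 0.86 7872 z 25.2 rect [542.0, 83.0, 56.2, 60.6, 86.3]
```

View pics/w12.png

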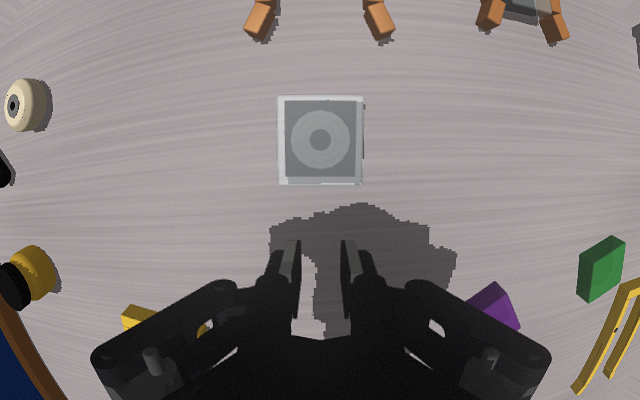

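Emit:
move_arm:
  series:
    - {"travel":[0,0,-0.25],"rot":[0,0,0],"grip":20}
    - {"travel":[0,0,-0.42],"rot":[0,0,0],"grip":20}
    - {"travel":[0,0,-0.49],"rot":[0,0,0],"grip":20}
    - {"travel":[0,0,-0.49],"rot":[0,0,0],"grip":20}
    - {"travel":[0.04,-0.002,-0.49],"rot":[0,0,0],"grip":20}
    - {"travel":[0.07,-0.003,-0.49],"rot":[0,0,0],"grip":20}
    - {"travel":[0.1,-0.004,-0.49],"rot":[0,0,0],"grip":20}
    - {"travel":[0.15,-0.006,-0.49],"rot":[0,0,0],"grip":20}
    - {"travel":[0.21,-0.008,-0.49],"rot":[0,0,0],"grip":20}
    - {"travel":[0.27,-0.011,-0.49],"rot":[0,0,0],"grip":20}
    - {"travel":[0.33,-0.013,-0.49],"rot":[0,0,0],"grip":20}
    - {"travel":[0.38,-0.016,-0.49],"rot":[0,0,0],"grip":20}
    - {"travel":[0.43,-0.018,-0.49],"rot":[0,0,0],"grip":20}
    - {"travel":[0.48,-0.021,-0.49],"rot":[0,0,0],"grip":20}
    - {"travel":[0.53,-0.023,-0.49],"rot":[0,0,0],"grip":20}
    - {"travel":[0.58,-0.025,-0.49],"rot":[0,0,0],"grip":20}
    - {"travel":[0.63,-0.028,-0.49],"rot":[0,0,0],"grip":20}
    - {"travel":[0.66,-0.03,-0.49],"rot":[0,0,0],"grip":20}
    - {"travel":[0.667,-0.03,-0.49],"rot":[0,0,0],"grip":20}

```text
time: 30.0
tool_pos: [588.7, 80.8, -20.4]
tcp_rot: [0.0, 1.0, -0.027, 0.0]
wrist_force: [0.2, 0.5, -0.5]
grip_width: 20.0
grasp_force: 0.0
```

```bash
python3 - <<'E'
from h import *
look('w13',lo=30,hi=130)
E
```

```text
tool [588.7  80.8 -20.4] F [ 0.2  0.5 -0.5] tip z abs [ 7.3884972 15.8884972 23.8884972] rel [36.3] n 9904
red 146 [[711.8, 59.8, 5.1], [712.8, 75.5, 8.4], [714.0, 89.7, 12.5]]
case top 15756 [634.4, 78.6, 56.1, 51.5, 87.1] x [609.4 659.7]
oak x0 615.7
-1 deg -3.15 y at mouth 43.6
1 deg -2.9 y at mouth 116.1
```

Emit:
move_arm:
  series:
    - {"travel":[0.03,-0.002,0],"rot":[0,0,0],"grip":20}
    - {"travel":[0.08,-0.004,0],"rot":[0,0,0],"grip":20}
    - {"travel":[0.13,-0.007,0],"rot":[0,0,0],"grip":20}
    - {"travel":[0.18,-0.009,0],"rot":[0,0,0],"grip":20}
    - {"travel":[0.23,-0.012,0],"rot":[0,0,0],"grip":20}
    - {"travel":[0.27,-0.014,0],"rot":[0,0,0],"grip":20}
    - {"travel":[0.29,-0.015,0],"rot":[0,0,0],"grip":20}
    - {"travel":[0.3,-0.016,0],"rot":[0,0,0],"grip":20}
    - {"travel":[0.3,-0.016,0],"rot":[0,0,0],"grip":20}

```text
time: 30.95
tool_pos: [633.2, 78.4, -20.4]
tcp_rot: [0.0, 1.0, -0.027, 0.0]
wrist_force: [0.5, -0.3, 0.1]
grip_width: 20.0
grasp_force: 0.0
```

```bash
python3 - <<'E'
from h import *
look('w14',lo=30,hi=130)
E
```

```text
tool [633.2  78.4 -20.4] F [ 0.5 -0.3  0.1] tip z abs [ 6.38049837 12.08049837 20.08049837] rel [32.5] n 10243
red 1241 [[712.6, 59.7, 19.6], [716.1, 74.5, 21.1], [719.7, 89.3, 22.6]]
case top 15546 [702.9, 75.1, 80.1, 99.7, 87.3] x [653.9 704.7]
oak x0 624.8
-1 deg -3.06 y at mouth 43.1
1 deg -3.09 y at mouth 115.8
```

Gap is about 6.5 mm; creep to contact.

Emit:
move_arm:
  series:
    - {"travel":[0.01,0,0],"rot":[0,0,0],"grip":20}
    - {"travel":[0.02,-0.001,0],"rot":[0,0,0],"grip":20}
    - {"travel":[0.03,-0.001,0],"rot":[0,0,0],"grip":20}
    - {"travel":[0.03,-0.001,0],"rot":[0,0,0],"grip":20}

```text
time: 31.4
tool_pos: [637.8, 78.3, -20.4]
tcp_rot: [0.0, 1.0, -0.027, 0.0]
wrist_force: [0.7, 0.3, -0.6]
grip_width: 20.0
grasp_force: 0.0
```

Emit:
move_arm:
  series:
    - {"travel":[0.007,0,0],"rot":[0,0,0],"grip":20}
    - {"travel":[0.007,0,0],"rot":[0,0,0],"grip":20}

```text
time: 31.6
tool_pos: [638.7, 78.3, -20.4]
tcp_rot: [-0.0, 1.0, -0.027, 0.0]
wrist_force: [-0.2, 0.1, 0.0]
grip_width: 19.9
grasp_force: 0.0
```

Emit:
move_arm:
  series:
    - {"travel":[0.007,-0.001,0],"rot":[0,0,0],"grip":20}
    - {"travel":[0.007,-0.001,0],"rot":[0,0,0],"grip":20}

```text
time: 31.8
tool_pos: [639.8, 78.2, -20.4]
tcp_rot: [0.0, 1.0, -0.027, 0.0]
wrist_force: [0.3, -1.0, 0.2]
grip_width: 20.2
grasp_force: 0.0
```

Emit:
move_arm:
  series:
    - {"travel":[0.007,0,0],"rot":[0,0,0],"grip":20}
    - {"travel":[0.007,0,0],"rot":[0,0,0],"grip":20}

```text
time: 32.0
tool_pos: [640.9, 78.1, -20.4]
tcp_rot: [0.0, 1.0, -0.027, 0.0]
wrist_force: [-0.1, 0.6, -0.3]
grip_width: 20.3
grasp_force: 0.0
```

```bash
python3 - <<'E'
from h import *
look('w15',lo=30,hi=130)
E
```

```text
tool [640.9  78.1 -20.4] F [-0.1  0.6 -0.3] tip z abs [ 6.02883458 10.42883458 19.02883458] rel [30.8] n 10363
red 1202 [[712.8, 59.6, 19.5], [716.2, 74.4, 21.2], [719.6, 89.3, 22.5]]
case top 15553 [710.6, 74.7, 79.7, 99.4, 86.9] x [661.6 712.8]
oak x0 631.8
-1 deg -3.05 y at mouth 42.7
1 deg -3.05 y at mouth 115.3
```

Emit:
move_arm:
  series:
    - {"travel":[0.007,0,0],"rot":[0,0,0],"grip":20}
    - {"travel":[0.007,0,0],"rot":[0,0,0],"grip":20}

```text
time: 32.25
tool_pos: [641.6, 78.1, -20.4]
tcp_rot: [-0.0, 1.0, -0.027, -0.0]
wrist_force: [-1.8, 0.1, 0.3]
grip_width: 19.9
grasp_force: 0.5
```

Emit:
move_arm:
  series:
    - {"travel":[0.007,0,0],"rot":[0,0,0],"grip":20}
    - {"travel":[0.007,0,0],"rot":[0,0,0],"grip":20}

```text
time: 32.45
tool_pos: [641.8, 78.2, -20.5]
tcp_rot: [-0.0, 1.0, -0.027, -0.001]
wrist_force: [-5.6, 0.3, 2.9]
grip_width: 20.4
grasp_force: 2.6
```

```bash
python3 - <<'E'
from h import *
look('w16',lo=30,hi=130)
E
```

```text
tool [641.8  78.2 -20.5] F [-5.6  0.3  2.9] tip z abs [ 6.11319258 10.11319258 19.01319258] rel [30.6] n 10398
red 1162 [[713.0, 59.6, 19.8], [716.5, 74.2, 21.2], [719.9, 89.2, 22.6]]
case top 15560 [711.6, 74.8, 79.9, 99.3, 87.2] x [662.7 714.2]
oak x0 632.8
-1 deg -3.02 y at mouth 42.6
1 deg -3.07 y at mouth 115.3
```

Emit:
move_arm:
  series:
    - {"travel":[0.007,0,0],"rot":[0,0,0],"grip":20}
    - {"travel":[0.013,-0.001,0],"rot":[0,0,0],"grip":20}
    - {"travel":[0.02,-0.001,0],"rot":[0,0,0],"grip":20}
    - {"travel":[0.027,-0.001,0],"rot":[0,0,0],"grip":20}
    - {"travel":[0.027,-0.001,0],"rot":[0,0,0],"grip":20}

```text
time: 33.0
tool_pos: [645.7, 78.0, -20.5]
tcp_rot: [-0.0, 1.0, -0.027, -0.001]
wrist_force: [-5.5, 0.5, 3.0]
grip_width: 20.0
grasp_force: 2.8
```

```bash
python3 - <<'E'
from h import *
look('w17',lo=30,hi=130)
E
```

```text
tool [645.7  78.  -20.5] F [-5.5  0.5  3. ] tip z abs [ 6.00477758 10.20477758 18.80477758] rel [30.7] n 10431
red 1169 [[717.0, 59.4, 19.9], [720.5, 74.0, 21.2], [723.8, 88.9, 22.5]]
case top 15540 [714.4, 74.7, 80.2, 96.9, 86.7] x [666.6 718.2]
oak x0 637.1
-1 deg -2.98 y at mouth 42.4
1 deg -3.07 y at mouth 115.0
```

Emit:
move_arm:
  series:
    - {"travel":[0.005,0,0],"rot":[0,0,0],"grip":20}
    - {"travel":[0.005,0,0],"rot":[0,0,0],"grip":20}

```text
time: 33.25
tool_pos: [646.3, 77.9, -20.5]
tcp_rot: [-0.0, 1.0, -0.027, -0.001]
wrist_force: [-6.7, -0.0, 3.7]
grip_width: 19.8
grasp_force: 3.0
```

Emit:
move_arm:
  series:
    - {"travel":[-0.02,0.001,0],"rot":[0,0,0],"grip":20}
    - {"travel":[-0.06,0.003,0],"rot":[0,0,0],"grip":20}
    - {"travel":[-0.2,0.01,0],"rot":[0,0,0],"grip":20}
    - {"travel":[-0.45,0.024,0],"rot":[0,0,0],"grip":20}
    - {"travel":[-0.6,0.03,0.1],"rot":[0,0,0],"grip":20}
    - {"travel":[-0.7,-0.1,0.4],"rot":[0,0,0],"grip":20}
    - {"travel":[-0.7,-0.4,0.7],"rot":[0,0,0],"grip":20}
    - {"travel":[-0.7,-0.5,0.9],"rot":[0,0,0],"grip":20}
    - {"travel":[-0.7,-0.5,0.9],"rot":[0,0,0],"grip":20}
    - {"travel":[-0.7,-0.5,0.9],"rot":[0,0,0],"grip":20}

```text
time: 34.25
tool_pos: [543.3, 2.8, 115.6]
tcp_rot: [-0.0, 1.0, -0.027, 0.001]
wrist_force: [0.2, 0.3, -0.2]
grip_width: 20.0
grasp_force: 0.0
```

```bash
python3 - <<'E'
from h import *
look('w18',lo=30,hi=130); look('w19')
E
```

```text
tool [543.3   2.8 115.6] F [ 0.2  0.3 -0.2] tip z abs [141.83688485 144.83688485 149.73688485] rel [29.2] n 4164
red 171 [[717.7, 58.6, 19.5], [720.8, 73.5, 21.1], [723.6, 88.6, 23.2]]
case top 3619 [687.1, 75.7, 55.8, 59.9, 86.9] x [657.5 715.1]
oak x0 615.0
-1 deg -3.0 y at mouth 42.5
1 deg -2.91 y at mouth 115.9
tool [542.6   3.7 114.6] F [ 0.1  0.  -0.3] tip z abs [140.78572319 143.78572319 148.78572319] rel [29.2] n 4177
red 183 [[706.9, -99.3, 18.8], [709.6, -83.4, 21.1], [712.4, -69.3, 22.9]]
case top 2480 [675.2, -84.3, 59.0, 41.3, 0.4] x [646.7 700.4]
oak x0 629.0
-1 deg -0.08 y at mouth -114.0
1 deg -0.07 y at mouth -54.5
```

View pics/w18.png

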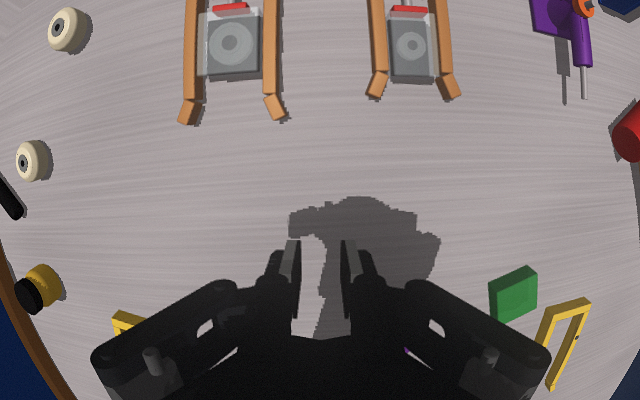

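Both cases sit in their rows against the red pads, the large at (231,45) and the small at (411,45). The arm is clear and the stop travels come to about 4.7 and 4.9 mm.

```bash
python3 -c "
from station import ticket
print(ticket.close_job())"
```

```text
the job is handed in; nothing more can be done
None
```

Both cases are in their matching rows, pushed lengthwise against the red stops (about 4.9 mm of give for the small, 4.7 mm for the large), and the job is handed in at about 34 s with the arm clear; an early pass over the large case missed it because the fingertips sat about 30 mm above the reported TCP.

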